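Change the foil reel on the stamping bench

ROBOT

A 7-joint arm with a two-finger parallel gripper is mounted at the origin on the work surface. World frame = base frame: x ahead of the robot, y to its left, z up, the work surface at z = 0. Lengths are in m, angles in rad, forces in N, time in s.
With the tool pointing down it reaches from about 0.425 to 0.8 m from the base axis. Payload 8.3 kg.
Tool frame: the origin (TCP) lies at the very end of the fingers, on their centre line; the grasp point (between the pads) lies 19 mm behind it; x points along the fingers, z is the direction in which the jaws open and shut, and the axes are right-handed (so a half turn about x gives the same grasp; the last joint's range is limited). The gripper opens to 85 mm and grips with 20 to 120 N. Pads are 22 mm wide; open, the fingers measure 114 mm over their backs; the gripper's body (76 mm by 85 mm) begins 54 mm behind the grasp point. The pads swing forward as they close: fully open they stand 13 mm farther back than shut.
Start: joints at [-0.063, 0.383, 0.016, 1.37, -0.006, 1.388, -0.046], TCP at [0.625, 0, 0.231] pointing down, gripper open.
Joint ranges: [-2.95, 2.95], [-0.25, 2.06], [-1.52, 1.56], [0.18, 2.33], [-1.44, 4.58], [0.02, 2.06], [-3.01, 3.01]. Speed limits (rad/s): [2.39, 2.39, 3.01, 3.01, 3.14, 3.14, 3.14].

INTERFACE

Orientations are given as a rotation vector (axis times angle).
In Python, from rig import robot gives the robot as it stands.
- The arm moves only by the shell command python3 -m inch 'ROWS'. ROWS is JSON, a list of rows, each an object of numbers: "dx", "dy", "dz": the shift along the tool's x, y, z in units of 30 mm (1.0 is 30 mm); "turn": the turn about the tool's x in units of 6 degrees (1.0 is 6 degrees); "fingers": the opening, from 0 (shut) to 1 (fully open). In form: [{"dx": .., "dy": .., "dz": .., "turn": .., "fingers": ..}, ...]. A call has exactly 5 rows; each row shifts and turns the commanded pose from where the row before left it, along the tool's axes as they then stand; what a row does not reach is not made up. A row lasts 1/12 s, in which the tool goes at most 41.7 mm and 7.16 degrees, less where a joint would pass 70% of its speed; a pose out of reach is approached as far as the arm can. A call is refused whole if a number of a shift passes 1 or a number of a turn 1, either way. A call with a gripper value outside its range is refused whole. The fingers move at their own pace and stop on an object; the grip force is fixed at half the most. Time passes only in rows, so rows that do not move let the fingers close, or fill a call up. It gives the time, the measured TCP pose, the force and the opening at its end, in the units of the state.
- robot.get_state(): the state, without advancing time (a new reading comes with each control period).
- robot.grab_frame(name): name is "scene" or "side" or "wrist"; returns the picture (384x512x3 uint8, red, green, blue); there is no depth.
- robot.camera_info(name): a dict with "intrinsics" (3x3 intrinsics, pixels), "dist_coeffs" ([k1, k2, p1, p2, k3] as OpenCV has them; the pictures are not rectified), "cam_to_world" (4x4, takes a point from camera to world coordinates). Camera axes: x right, y up, looking along -z (the intrinsics and any distortion apply to the point x, -y, -z); pixel columns grow to the right and rows downward; lengths in m; the calibration is good to about 2 mm. A picture is of the moment at which its call begins: read the wrist's pose just before it. camera_info takes no time and is no camera call; for the wrist camera it gives the pose at the moment of the call.
- robot.hand_in(): hands the job in, once; it reports no verdict.
The state is a dict: "time_s": time; "q": joint angles; "qvel": joint speeds; "joint_efforts": joint torques, N m; "ee_pos": TCP position; "eef_rot": TCP orientation; "ft_force": force on the tool from outside, world axes, zero at the start; "torque": the same for the moment, N m; "grip_width": opening from 0.0 (shut) to 1.0 (fully open).
Only numpy, scipy, OpenCV 4.12 (cv2) and the standard library are available. Lean on these libraries where they do the work, as an engineer would, in place of code of your own. Each camera call takes 0.05 s, during which the arm holds its last target.

TASK

Change the foil reel: first put the spent cardboard core from the cradle into the red scrap tray, then turn the orange-winged knob under the deck fully open so that its gate bar swings clear, leaving the full reel where it stands until then. Next roll the full reel on its rim along the deck until it drops into the cradle - roll it, do not slide or lift it or let it tip over - and last turn the knob back fully closed behind it. Leave the other things on the bench alone.

Things in the scene. Friction and masses are not known exactly. Their poses are not given: they have to be found in the camera images.
- deck: Green reel deck, fixed: a board 160 (x) by 400 (y) by 15 mm on end feet, top 85 mm, underside 70 mm above the bench. Origin on the bench under the board's middle; y runs along the deck from the waiting reel (-y end) to the cradle (+y end); x points away from the robot, to the edge over the knob. 5 mm high guide rails run along y, inner faces at x = -28 and +28 mm; an 8 mm end bar at y = -172 mm.
- cradle (a point): Middle of the cradle, on the deck's top face, at x = 0, y = +100 mm of the deck, axes as the deck's. A yellow patch between two steel cross bars: one 4 mm high, 20.5 mm before it (-y), which the reel rolls over easily, and an 8 mm high stop 29 mm beyond it (+y). A reel in it rests on the deck's top, with 1 to 2 mm of play.
- knob (a joint): Knob under the deck's +x edge, rad: 0 = closed (gate bar across the deck, pointing to its -x), 1.45 = fully open, at its stop (bar along the deck, pointing to +y, clear of the reel). Grows clockwise from above. Stays where left; friction 0.25 N m, so a hard shove of the reel would force it. The orange gate bar, 90 mm from the axis, 10 mm wide, 8 to 18 mm above the deck's top, is on the same shaft.
- knob_axis (a point): Point on the knob's upright turning axis, 50 mm above the bench (mid-height of the wing), at x = +65, y = -30 mm of the deck. The knob is a black disc of radius 30 mm, 40 to 64 mm above the bench, its axis 15 mm inside the board's edge, so it shows only partly from above.
- knob_grip (a point): Point on the knob's orange wing, 78 mm from the axis, at mid-height. The wing is a radial bar 16 mm wide, 40 to 60 mm above the bench, that ends 95 mm from the axis. It sticks out past the board's edge, free from above: from the axis it points 0.725 rad to the +y side of the deck's x when closed, 0.725 rad to the -y side when fully open (its direction is 0.725 - joint).
- reel_center (a point): Centre of the full foil reel: a disc of diameter 90, 44 mm wide, gold with white flanges, about 0.45 kg, standing on its rim on the deck between the rails, 45 mm above the deck's top. Its axle lies along its x (the deck's x); steel mandrel ends of diameter 16 mm stick out 24 mm beyond each flange: pushing on both rolls it freely.
- reel_mark (a point): Red stripe on the reel's flange, point 42 mm from its centre; at the top at the start, it comes round as the reel rolls (half a turn is 141 mm of travel).
- core_center (a point): Centre of the spent core: brown cardboard cylinder, diameter 56 mm, 44 mm long, about 80 g, lying in the cradle with its axis along its x (the deck's x), 28 mm above the deck's top.
- scrap_tray: Red open tray on the bench, fixed, 180 (x) by 150 (y) by 45 mm high, walls and floor 5 mm. Origin under its middle. It stands to the left or to the right of the deck; the blue bin stands on the other side.
- part_bin: Blue bin of the same size as the tray, with leather-covered parts in it, fixed: not the scrap tray.
- foil_roll: Bystander: gold foil roll standing on end, diameter 52, height 130 mm. Origin under its middle.
- die: Bystander: brass stamping die 90 by 60 by 22 mm with an upright wooden handle, 77 mm high in all. Origin under its middle.
- square: Bystander: steel try square lying flat, about 100 by 100 mm, 14 mm thick. Origin under the middle of its stock.
There are look-alikes about, which are no part of the job. Of the things shaped like the part that bears core_center, the cardboard one is meant.

How it is judged:
On the way, in this order (a step that is already met when the one before it is completed fails the run):
1. the spent core lies in the red tray, the reel still within 20 mm of where it stood (x of core_center in the frame of scrap_tray between -0.085 and 0.085 m and y of core_center in the frame of scrap_tray between -0.07 and 0.07 m and z of core_center in the frame of scrap_tray below 0.042 m and linear speed of core below 0.05 m/s and distance of reel_center from where it was at the start of the episode below 0.02 m), for 0.2 s.
2. the knob is turned fully open (beyond 1.3 rad), the reel still within 20 mm of where it stood (value of joint knob above 1.3 rad and distance of reel_center from where it was at the start of the episode below 0.02 m), for 0.1 s.
3. the reel has rolled, its red mark come round to 20 mm or more below its centre, past the gate and before the cradle (z of reel_mark in the frame of deck below 0.11 m and y of reel_center in the frame of deck between -0.03 and 0.075 m).
4. the reel stands in the cradle (y of reel_center in the frame of cradle between -0.007 and 0.007 m and x of reel_center in the frame of cradle between -0.012 and 0.012 m and z of reel_center in the frame of cradle below 0.049 m and angle between reel_center's own x axis and vertical between 1.4 and 1.74 rad), for 0.3 s.
5. the knob is turned back fully closed (under 0.15 rad), the reel in the cradle (all of step 4 and value of joint knob below 0.15 rad), for 0.2 s.
At the end, for the whole second after the job is handed in: The core lies in the red tray; the reel stands upright on its rim in the cradle (within 7 mm along and 12 mm across the deck, axle within 0.17 rad of level, on the deck's top); the knob is closed (under 0.15 rad); all at rest (all of step 5 and x of core_center in the frame of scrap_tray between -0.085 and 0.085 m and y of core_center in the frame of scrap_tray between -0.07 and 0.07 m and z of core_center in the frame of scrap_tray below 0.042 m and linear speed of each of reel, core below 0.02 m/s); the robot touches nothing.
It fails at once if the reel tips over (axle 0.5 rad or more off level) (angle between reel_center's own x axis and vertical below 1.07 rad or angle between reel_center's own x axis and vertical above 2.07 rad).
It fails at once if the reel is lifted more than 15 mm off the deck (z of reel_center in the frame of deck above 0.145 m).
It fails at once if a bystander (foil roll, die, square) is moved by more than 30 mm (distance of any of foil_roll, die, square from where it was at the start of the episode above 0.03 m).
It also fails if it takes over 72 s, if anything falls off the work surface, if the arm or the gripper's body presses on something with over 40 N, if the wrist force passes 120 N, or if a joint passes its speed limit or range.

## Working session

There is one attempt and no reset: what is moved stays moved. The work goes in short steps, Python scripts to look and compute and a shell command to move; the robot and the scene stay as the last step left them, time stands still between calls to the robot, and variables do not carry over. Pictures are saved under pics/ and viewed, and the job is handed in when it is done.

```bash
ls; mkdir -p pics
cat > h.py <<'E'
import numpy as np, cv2
from rig import robot
def snap(n,f):
    ci=robot.camera_info(n); im=robot.grab_frame(n); cv2.imwrite('pics/'+f+'.png',im[:,:,::-1]); np.savez('pics/'+f+'.npz',im=im,K=ci['intrinsics'],d=ci['dist_coeffs'],T=ci['cam_to_world']); return im
def load(f):
    return np.load('pics/'+f+'.npz')
def ray(f,uv):
    c=load(f); p=cv2.undistortPoints(np.array([[uv]],float),c['K'],c['d'])[0,0]
    T=c['T']; d=T[:3,:3]@np.array([p[0],-p[1],-1.]); return T[:3,3],d/np.linalg.norm(d)
def onz(f,uv,z):
    o,d=ray(f,uv); return o+d*(z-o[2])/d[2]
def proj(f,P):
    c=load(f);T=c['T']; p=(np.array(P,float)-T[:3,3])@T[:3,:3]; p=p*[1,-1,-1]
    return cv2.projectPoints(p.reshape(-1,1,3),np.zeros(3),np.zeros(3),c['K'],c['d'])[0].reshape(-1,2)
def st():
    s=robot.get_state(); 
    for k in ['time_s','q','ee_pos','eef_rot','ft_force','grip_width']: print(k,np.round(s[k],4))
E
python3 - <<'E'
from h import *
st()
for n in ['scene','side','wrist']: snap(n,n+'0')
for n in ['scene','side','wrist']: print(n,np.round(load(n+'0')['T'],3).tolist())
E
```

```text
pics
time_s 0.0
q [-0.0629  0.3843  0.0164  1.3711 -0.0063  1.3882 -0.0465]
ee_pos [6.245e-01 1.000e-04 2.303e-01]
eef_rot [-1.0000e-04  1.5728e+00  0.0000e+00]
ft_force [-0.1756  0.3736  0.65  ]
grip_width 0.9999
scene [[-0.508, -0.56, 0.654, 1.371], [0.861, -0.326, 0.389, 0.478], [-0.004, 0.761, 0.648, 0.919], [0.0, 0.0, 0.0, 1.0]]
side [[0.894, 0.309, -0.324, 0.104], [-0.448, 0.652, -0.612, -0.891], [0.022, 0.692, 0.721, 1.15], [0.0, 0.0, 0.0, 1.0]]
wrist [[1.0, -0.001, 0.002, 0.623], [-0.0, 0.965, 0.261, 0.066], [-0.002, -0.261, 0.965, 0.374], [0.0, 0.0, 0.0, 1.0]]
```

View pics/scene0.png

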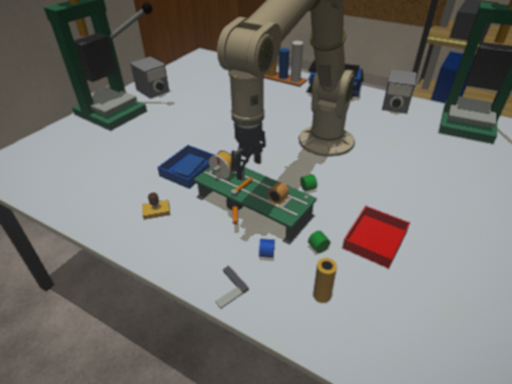

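View pics/side0.png

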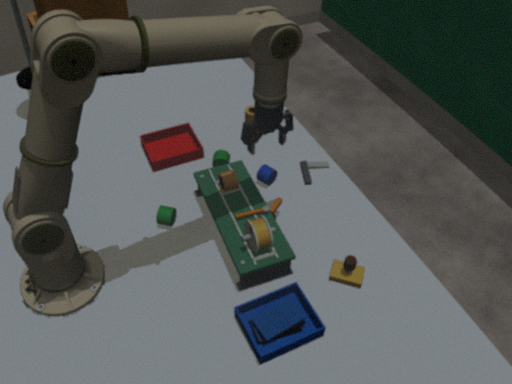

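View pics/wrist0.png

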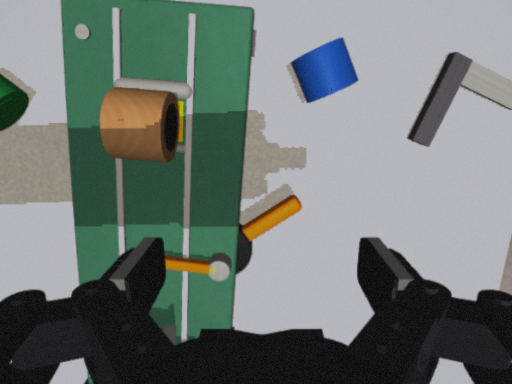

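Candidates shaped like the core: the brown one in the cradle (wrist 140,125), the blue one (325,70), and the green ones (5,100 and elsewhere). The brown one lying in the yellow-patched cradle fits "cardboard", and I'll enlarge it to confirm.

Run:
```python
import cv2
a=cv2.imread('pics/wrist0.png')[0:300,50:310]; cv2.imwrite('pics/w0c.png',cv2.resize(a,None,fx=2,fy=2,interpolation=2))
a=cv2.imread('pics/side0.png')[140:300,180:320]; cv2.imwrite('pics/s0c.png',cv2.resize(a,None,fx=3.7,fy=3.7,interpolation=2))
```

```text
(no output)
```

View pics/w0c.png

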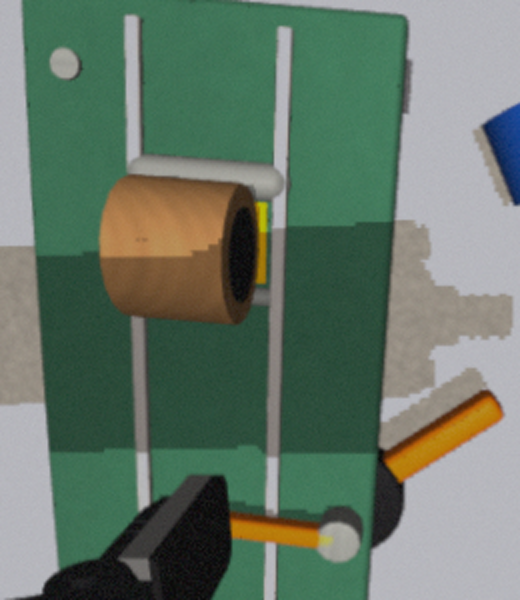

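View pics/s0c.png

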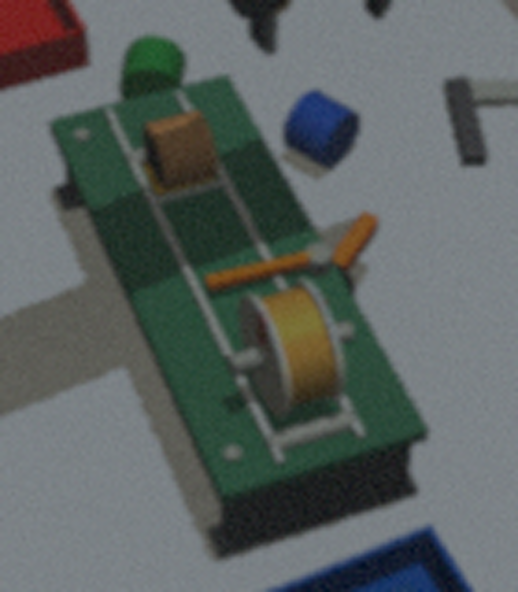

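The enlarged crops confirm the brown cardboard core is in the cradle (wrist 140,125). The gate is closed and the wing points to +y. Now the deck pose.

Run:
```python
from h import *
r=lambda x:np.round(x,4)
for n,p in dict(TL=(194,173),TR=(242.2,160.8),BR=(295.4,256.8),BL=(240,273.3)).items(): print('side',n,r(onz('side0',p,.085)))
W=lambda x,y:(x/2+50,y/2)
for n,p in dict(TR=(407,17),R2=(372,600),L1=(22,0),L2=(60,600),railL1=(134,20),railL2=(146,500),railR1=(283,30),railR2=(270,590)).items(): print('w',n,r(onz('wrist0',W(*p),.085 if 'rail' not in n else .09)))
print('hinge cap',r(onz('wrist0',W(338,540),.106)))
# stop bar ends z .093
print('stop',r(onz('wrist0',W(135,165),.093)),r(onz('wrist0',W(277,182),.093)))
im=load('side0')['im'].astype(int); m=((im[...,0]>120)&(im[...,1]<60)&(im[...,2]<60)).astype(np.uint8)
n,l,s,c=cv2.connectedComponentsWithStats(m); print([(s[i].tolist(),c[i]) for i in range(1,n) if s[i,4]>60])
```

```text
side TL [0.4608 0.1448 0.085 ]
side TR [0.6179 0.1309 0.085 ]
side BR [ 0.582  -0.2619  0.085 ]
side BL [ 0.4277 -0.2452  0.085 ]
w TR [0.6167 0.1396 0.085 ]
w R2 [ 0.5971 -0.131   0.085 ]
w L1 [0.4583 0.1483 0.085 ]
w L2 [ 0.434  -0.1329  0.085 ]
w railL1 [0.5066 0.1384 0.09  ]
w railL2 [ 0.489  -0.0727  0.09  ]
w railR1 [0.5669 0.1338 0.09  ]
w railR2 [ 0.5462 -0.1221  0.09  ]
hinge cap [ 0.584  -0.0847  0.106 ]
stop [0.5026 0.0819 0.093 ] [0.5621 0.0746 0.093 ]
[([147, 134, 49, 26, 583], array([170.30017153, 146.22469983]))]
```

Run:
```python
from h import *
for f in ['side0','scene0']:
    hsv=cv2.cvtColor(load(f)['im'],cv2.COLOR_RGB2HSV); m=(((hsv[...,0]<6)|(hsv[...,0]>172))&(hsv[...,1]>170)&(hsv[...,2]>60)).astype(np.uint8)
    n,l,s,c=cv2.connectedComponentsWithStats(m)
    for i in range(1,n):
        if s[i,4]>300:
            ys,xs=np.where(l==i); h=cv2.convexHull(np.stack([xs,ys],1).astype(np.int32)); q=cv2.approxPolyDP(h,5,True)[:,0]
            print(f,s[i]); 
            for p in q: print(p,np.round(onz(f,p,.045),3),np.round(onz(f,p,.0),3))
```

```text
side0 [143 131  55  32 948]
[197 150] [0.525 0.281 0.045] [0.542 0.329 0.   ]
[153 162] [0.373 0.288 0.045] [0.384 0.336 0.   ]
[143 141] [0.376 0.402 0.045] [0.387 0.455 0.   ]
[187 131] [0.531 0.387 0.045] [0.548 0.439 0.   ]
scene0 [ 346  215   63   52 1698]
[408 223] [0.384 0.438 0.045] [0.334 0.436 0.   ]
[387 266] [0.588 0.431 0.045] [0.547 0.428 0.   ]
[346 240] [0.552 0.295 0.045] [0.51  0.286 0.   ]
[364 215] [0.419 0.306 0.045] [0.37  0.297 0.   ]
```

```bash
python3 -m inch '[{"dz":-0.63,"dy":0.31,"fingers":1},{"dz":-0.63,"dy":0.31,"fingers":1},{"dz":-0.63,"dy":0.31,"fingers":1},{"dz":-0.63,"dy":0.31,"fingers":1},{"dz":-0.63,"dy":0.31,"fingers":1}]'
python3 -m inch '[{"turn":0.5,"fingers":1},{"turn":1,"fingers":1},{"turn":1,"fingers":1},{"turn":1,"fingers":1},{"turn":1,"fingers":1}]'
python3 -m inch '[{"turn":1,"fingers":1},{"turn":1,"fingers":1},{"turn":1,"fingers":1},{"turn":1,"fingers":1},{"turn":1,"fingers":1}]'
python3 -m inch '[{"turn":1,"fingers":1},{"turn":1,"fingers":1},{"turn":1,"fingers":1},{"turn":1,"fingers":1},{"turn":1,"fingers":1}]'
python3 -m inch '[{"turn":1,"fingers":1},{"turn":0.3,"fingers":1},{"fingers":1},{"fingers":1},{"fingers":1}]'
python3 - <<'E'
from h import *
st(); snap('wrist','wrist1'); snap('side','side1')
E
```

```text
time_s 0.15
q [-0.0629  0.384   0.0164  1.3709 -0.0063  1.3882 -0.0465]
ee_pos [0.6246 0.     0.2305]
eef_rot [-1.0000e-04  1.5723e+00  0.0000e+00]
ft_force [0.096  0.6483 0.9841]
grip_width 1.0007invalid input
invalid input
invalid input
invalid input
invalid input
```

View pics/wrist1.png

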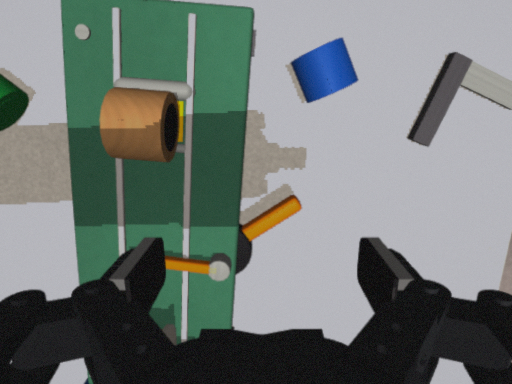

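View pics/side1.png

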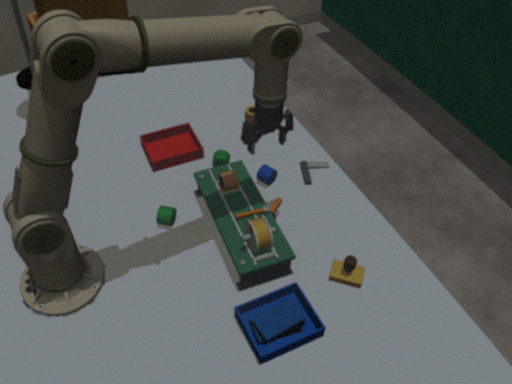

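The calls were refused because every key has to be given in each row, so nothing moved. I'll resend with all the keys.

```bash
python3 -m inch '[{"dx":0,"dy":0.31,"dz":-0.63,"turn":0,"fingers":1},{"dx":0,"dy":0.31,"dz":-0.63,"turn":0,"fingers":1},{"dx":0,"dy":0.31,"dz":-0.63,"turn":0,"fingers":1},{"dx":0,"dy":0.31,"dz":-0.63,"turn":0,"fingers":1},{"dx":0,"dy":0.31,"dz":-0.63,"turn":0,"fingers":1}]'
```

```text
time_s: 0.67
ee_pos: [0.5295, 0.0469, 0.2311]
eef_rot: [0.0, 1.571, -0.0]
ft_force: [-0.5, 0.4, 0.4]
grip_width: 1.004
```

```bash
python3 -m inch '[{"dx":0,"dy":0,"dz":0,"turn":1,"fingers":1},{"dx":0,"dy":0,"dz":0,"turn":1,"fingers":1},{"dx":0,"dy":0,"dz":0,"turn":1,"fingers":1},{"dx":0,"dy":0,"dz":0,"turn":1,"fingers":1},{"dx":0,"dy":0,"dz":0,"turn":1,"fingers":1}]'
python3 -m inch '[{"dx":0,"dy":0,"dz":0,"turn":1,"fingers":1},{"dx":0,"dy":0,"dz":0,"turn":1,"fingers":1},{"dx":0,"dy":0,"dz":0,"turn":1,"fingers":1},{"dx":0,"dy":0,"dz":0,"turn":1,"fingers":1},{"dx":0,"dy":0,"dz":0,"turn":1,"fingers":1}]'
python3 -m inch '[{"dx":0,"dy":0,"dz":0,"turn":1,"fingers":1},{"dx":0,"dy":0,"dz":0,"turn":1,"fingers":1},{"dx":0,"dy":0,"dz":0,"turn":1,"fingers":1},{"dx":0,"dy":0,"dz":0,"turn":1,"fingers":1},{"dx":0,"dy":0,"dz":0,"turn":1,"fingers":1}]'
python3 -m inch '[{"dx":0,"dy":0,"dz":0,"turn":0.8,"fingers":1},{"dx":0,"dy":0,"dz":0,"turn":0,"fingers":1},{"dx":0,"dy":0,"dz":0,"turn":0,"fingers":1},{"dx":0,"dy":0,"dz":0,"turn":0,"fingers":1},{"dx":0,"dy":0,"dz":0,"turn":0,"fingers":1}]'
python3 - <<'E'
from h import *
st(); snap('wrist','wrist2'); snap('side','side2')
E
```

```text
time_s: 1.08
ee_pos: [0.5303, 0.0465, 0.2313]
eef_rot: [0.414, 1.531, -0.414]
ft_force: [0.1, -0.2, 0.5]
grip_width: 1.002
time_s: 1.5
ee_pos: [0.5304, 0.0465, 0.2312]
eef_rot: [0.819, 1.411, -0.819]
ft_force: [-0.7, 0.1, 0.6]
grip_width: 1.002
time_s: 1.92
ee_pos: [0.5304, 0.0466, 0.2312]
eef_rot: [1.213, 1.207, -1.213]
ft_force: [0.4, 0.5, 0.0]
grip_width: 0.998
time_s: 2.33
ee_pos: [0.5304, 0.0466, 0.2313]
eef_rot: [1.269, 1.17, -1.269]
ft_force: [0.1, -0.5, -0.8]
grip_width: 0.994
time_s 2.3333
q [-0.255   0.1817  0.1242  1.6304 -0.0232  1.331  -1.7797]
ee_pos [0.5304 0.0466 0.2313]
eef_rot [ 1.2691  1.1696 -1.2691]
ft_force [ 0.1274 -0.5286 -0.7639]
grip_width 0.9937
```

View pics/wrist2.png

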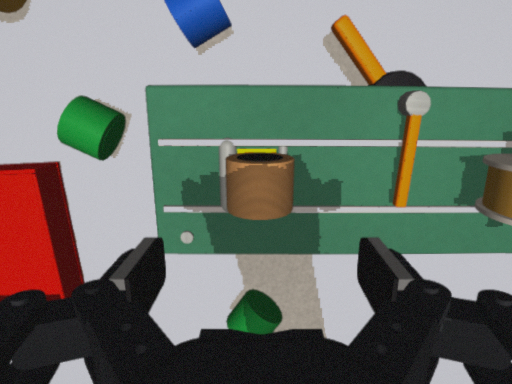

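View pics/side2.png

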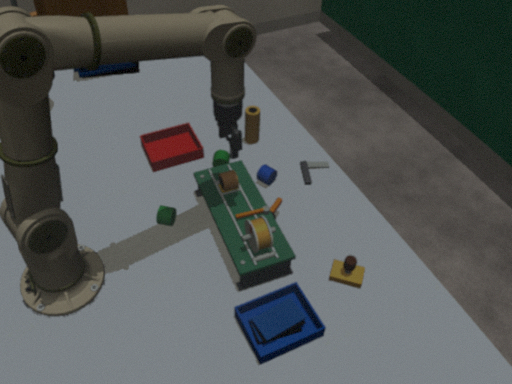

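Wrist view: the deck lies square to the picture, with the core at (260,185), stop bar at (227,180), gate cap at (418,103), wing tip at (343,24), and the reel's flange at the right edge. The red tray is at the left (0–80, 165–290).

Run:
```python
from h import *
r=lambda x:np.round(x,4)
f='wrist2'
for n,p,z in [('++',(148,86),.085),('-+',(160,254),.085),('+edge R',(510,88),.085),('-edge R',(512,254),.085),('cap',(418,103),.108),('coreL',(225.5,185),.113),('coreR',(294,185),.113),('coretop',(260,155),.13),('stop top',(227,143),.093),('stop bot',(223,206),.093),('wing tip',(343,22),.06),('wing',(361,52),.06),('rail+',(160,143),.09),('rail+',(500,143.5),.09),('rail-',(165,210),.09),('rail-',(470,210),.09),('tray R',(60,163),.045),('tray innerR',(37,165),.045),('TrayR2',(84,290),0.0)]:
    print(n,r(onz(f,p,z)))
# reel rail mids
```

```text
++ [0.6156 0.1376 0.085 ]
-+ [0.4574 0.153  0.085 ]
+edge R [ 0.5898 -0.178   0.085 ]
-edge R [ 0.4272 -0.1995  0.085 ]
cap [ 0.5835 -0.0849  0.108 ]
coreL [0.5293 0.0766 0.113 ]
coreR [0.5247 0.0194 0.113 ]
coretop [0.555  0.0454 0.13  ]
stop top [0.5619 0.0739 0.093 ]
stop bot [0.5047 0.0838 0.093 ]
wing tip [ 0.6576 -0.0374  0.06  ]
wing [ 0.631  -0.0533  0.06  ]
rail+ [0.5665 0.1334 0.09  ]
rail+ [ 0.5419 -0.17    0.09  ]
rail- [0.5042 0.1388 0.09  ]
rail- [ 0.4805 -0.1477  0.09  ]
tray R [0.5504 0.2573 0.045 ]
tray innerR [0.5504 0.2829 0.045 ]
TrayR2 [ 0.3722  0.2974 -0.    ]
```

```bash
python3 -m inch '[{"dx":0.94,"dy":-0.02,"dz":0,"turn":0,"fingers":1},{"dx":0.94,"dy":-0.02,"dz":0,"turn":0,"fingers":1},{"dx":0.94,"dy":-0.02,"dz":0,"turn":0,"fingers":1},{"dx":0.94,"dy":0,"dz":0,"turn":0,"fingers":1},{"dx":0.94,"dy":0,"dz":0,"turn":0,"fingers":1}]'
python3 -m inch '[{"dx":0,"dy":0,"dz":0,"turn":0,"fingers":0.4},{"dx":0,"dy":0,"dz":0,"turn":0,"fingers":0.4},{"dx":0,"dy":0,"dz":0,"turn":0,"fingers":0.4},{"dx":0,"dy":0,"dz":0,"turn":0,"fingers":0.4},{"dx":0,"dy":0,"dz":0,"turn":0,"fingers":0.4}]'
python3 -m inch '[{"dx":0,"dy":0,"dz":0,"turn":0,"fingers":0.4},{"dx":0,"dy":0,"dz":0,"turn":0,"fingers":0.4},{"dx":-0.2,"dy":0,"dz":0,"turn":0,"fingers":0.4},{"dx":-0.4,"dy":0,"dz":0,"turn":0,"fingers":0.4},{"dx":-0.4,"dy":0,"dz":0,"turn":0,"fingers":0.4}]'
python3 - <<'E'
from h import *
snap('wrist','wrist3')
E
```

```text
time_s: 2.85
ee_pos: [0.5286, 0.0467, 0.0892]
eef_rot: [1.27, 1.169, -1.27]
ft_force: [0.2, 0.1, -0.1]
grip_width: 1.003
time_s: 3.27
ee_pos: [0.53, 0.0469, 0.0922]
eef_rot: [1.273, 1.167, -1.268]
ft_force: [-0.5, -0.6, -0.2]
grip_width: 0.636
time_s: 3.68
ee_pos: [0.5281, 0.0466, 0.1206]
eef_rot: [1.27, 1.169, -1.272]
ft_force: [0.0, -0.5, -0.9]
grip_width: 0.638
```

View pics/wrist3.png

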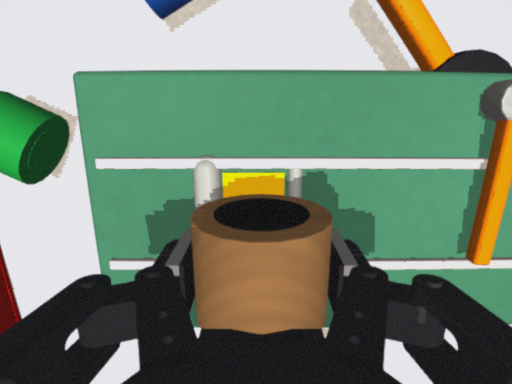

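The core is held (opening 0.64, seen between the pads at 260,265). Next I lift it and go over to the tray.

```bash
python3 -m inch '[{"dx":-0.8,"dy":0,"dz":0,"turn":0,"fingers":0.4},{"dx":-0.8,"dy":0,"dz":0,"turn":0,"fingers":0.4},{"dx":-0.8,"dy":0,"dz":0,"turn":0,"fingers":0.4},{"dx":-0.6,"dy":0,"dz":-0.4,"turn":0,"fingers":0.4},{"dx":-0.4,"dy":0,"dz":-0.8,"turn":0,"fingers":0.4}]'
python3 -m inch '[{"dx":0,"dy":-0.4,"dz":-0.9,"turn":0,"fingers":0.4},{"dx":0,"dy":-0.4,"dz":-0.9,"turn":0,"fingers":0.4},{"dx":0,"dy":-0.4,"dz":-0.9,"turn":0,"fingers":0.4},{"dx":0,"dy":-0.4,"dz":-0.9,"turn":0,"fingers":0.4},{"dx":0,"dy":-0.4,"dz":-0.6,"turn":0,"fingers":0.4}]'
python3 - <<'E'
from h import *
snap('wrist','wrist4');snap('side','side4')
E
```

```text
time_s: 4.15
ee_pos: [0.5326, 0.0794, 0.2249]
eef_rot: [1.276, 1.163, -1.273]
ft_force: [0.8, -1.1, -0.7]
grip_width: 0.635
time_s: 4.57
ee_pos: [0.4812, 0.2161, 0.2222]
eef_rot: [1.269, 1.171, -1.269]
ft_force: [-0.4, -0.2, -0.8]
grip_width: 0.637
```

View pics/wrist4.png

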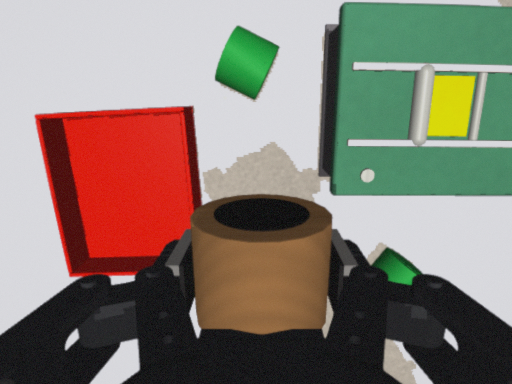

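View pics/side4.png

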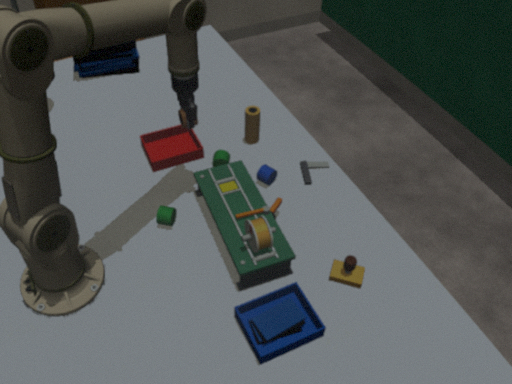

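Run:
```python
from h import *
P=[onz('wrist4',p,.045) for p in [(37,116),(192,107),(70,275)]]
print(np.round(P,4)); print('ctr',np.round((P[1]+P[2])/2,4)); s=robot.get_state()
d=(P[1]+P[2])/2-s['ee_pos']; from scipy.spatial.transform import Rotation as R
print(np.round(R.from_rotvec(s['eef_rot']).inv().apply(d)/.03,2))
```

```text
[[0.5508 0.4334 0.045 ]
 [0.5454 0.2781 0.045 ]
 [0.375  0.4419 0.045 ]]
ctr [0.4602 0.36   0.045 ]
[ 5.91 -1.01 -4.66]
```

```bash
python3 -m inch '[{"dx":0,"dy":-0.2,"dz":-0.93,"turn":0,"fingers":0.4},{"dx":0,"dy":-0.2,"dz":-0.93,"turn":0,"fingers":0.4},{"dx":0.2,"dy":-0.2,"dz":-0.93,"turn":0,"fingers":0.4},{"dx":0.4,"dy":-0.2,"dz":-0.93,"turn":0,"fingers":0.4},{"dx":0.6,"dy":-0.2,"dz":-0.93,"turn":0,"fingers":0.4}]'
python3 -m inch '[{"dx":1,"dy":0,"dz":0,"turn":0,"fingers":0.4},{"dx":1,"dy":0,"dz":0,"turn":0,"fingers":0.4},{"dx":1,"dy":0,"dz":0,"turn":0,"fingers":0.4},{"dx":1,"dy":0,"dz":0,"turn":0,"fingers":0.4},{"dx":0.8,"dy":0,"dz":0,"turn":0,"fingers":0.4}]'
```

```text
time_s: 5.08
ee_pos: [0.4653, 0.3558, 0.1875]
eef_rot: [1.274, 1.167, -1.269]
ft_force: [0.2, 0.5, -1.3]
grip_width: 0.638
time_s: 5.5
ee_pos: [0.464, 0.3532, 0.0398]
eef_rot: [1.269, 1.168, -1.273]
ft_force: [0.2, -0.6, -0.8]
grip_width: 0.642
```

```bash
python3 -m inch '[{"dx":0.4,"dy":0,"dz":0,"turn":0,"fingers":0.4},{"dx":0.3,"dy":0,"dz":0,"turn":0,"fingers":0.4},{"dx":0,"dy":0,"dz":0,"turn":0,"fingers":0.4},{"dx":0,"dy":0,"dz":0,"turn":0,"fingers":0.8},{"dx":0,"dy":0,"dz":0,"turn":0,"fingers":1}]'
python3 -m inch '[{"dx":0,"dy":0,"dz":0,"turn":0,"fingers":1},{"dx":0,"dy":0,"dz":0,"turn":0,"fingers":1},{"dx":0,"dy":0,"dz":0,"turn":0,"fingers":1},{"dx":-0.5,"dy":0,"dz":0,"turn":0,"fingers":1},{"dx":-1,"dy":0,"dz":0,"turn":0,"fingers":1}]'
python3 -m inch '[{"dx":-1,"dy":0,"dz":0,"turn":0,"fingers":1},{"dx":-1,"dy":0,"dz":0,"turn":0,"fingers":1},{"dx":-1,"dy":0,"dz":0,"turn":0,"fingers":1},{"dx":-1,"dy":0,"dz":0,"turn":0,"fingers":1},{"dx":-1,"dy":0,"dz":0,"turn":0,"fingers":1}]'
python3 - <<'E'
from h import *
snap('wrist','wrist5');snap('side','side5')
E
```

```text
time_s: 5.92
ee_pos: [0.4654, 0.3555, 0.0231]
eef_rot: [1.273, 1.168, -1.268]
ft_force: [-0.1, 0.1, 0.0]
grip_width: 0.894
time_s: 6.33
ee_pos: [0.4621, 0.3529, 0.0635]
eef_rot: [1.265, 1.169, -1.277]
ft_force: [-0.8, 0.2, 0.3]
grip_width: 0.998
time_s: 6.75
ee_pos: [0.464, 0.3546, 0.2184]
eef_rot: [1.271, 1.169, -1.27]
ft_force: [0.5, 1.4, 0.1]
grip_width: 0.999
```

View pics/wrist5.png

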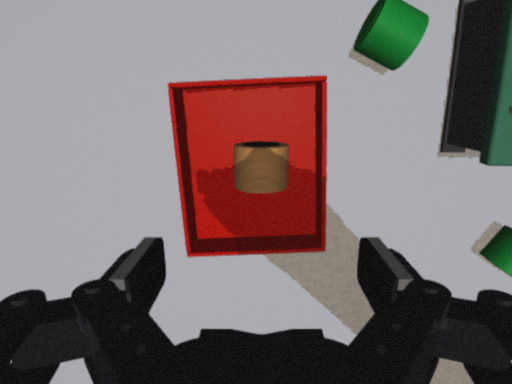

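View pics/side5.png

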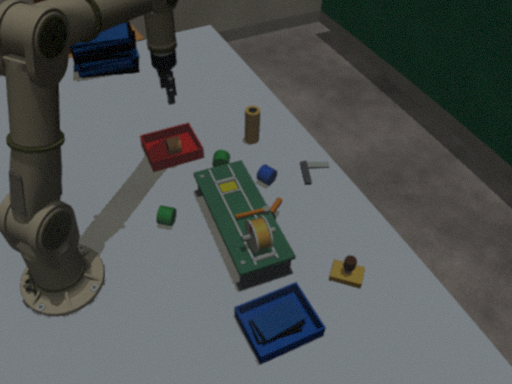

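The core lies in the red tray (wrist5 261,167). Next I go to the knob: 15 rows across, then turn back 41.5°.

```bash
python3 -m inch '[{"dx":0,"dy":0.3,"dz":0.5,"turn":0,"fingers":1},{"dx":0,"dy":0.5,"dz":0.88,"turn":0,"fingers":1},{"dx":0,"dy":0.5,"dz":0.88,"turn":0,"fingers":1},{"dx":0,"dy":0.5,"dz":0.88,"turn":0,"fingers":1},{"dx":0,"dy":0.5,"dz":0.88,"turn":0,"fingers":1}]'
python3 -m inch '[{"dx":0,"dy":0.5,"dz":0.88,"turn":0,"fingers":1},{"dx":0,"dy":0.5,"dz":0.88,"turn":0,"fingers":1},{"dx":0,"dy":0.5,"dz":0.88,"turn":0,"fingers":1},{"dx":0,"dy":0.5,"dz":0.88,"turn":0,"fingers":1},{"dx":0,"dy":0.5,"dz":0.88,"turn":0,"fingers":1}]'
python3 -m inch '[{"dx":0,"dy":0.5,"dz":0.88,"turn":0,"fingers":0.4},{"dx":0,"dy":0.5,"dz":0.88,"turn":0,"fingers":0.4},{"dx":0,"dy":0.5,"dz":0.88,"turn":0,"fingers":0.4},{"dx":0,"dy":0.45,"dz":0.8,"turn":0,"fingers":0.4},{"dx":0,"dy":0.35,"dz":0.7,"turn":0,"fingers":0.4}]'
python3 -m inch '[{"dx":0,"dy":0,"dz":0,"turn":-1,"fingers":0.4},{"dx":0,"dy":0,"dz":0,"turn":-1,"fingers":0.4},{"dx":0,"dy":0,"dz":0,"turn":-1,"fingers":0.4},{"dx":0,"dy":0,"dz":0,"turn":-1,"fingers":0.4},{"dx":0,"dy":0,"dz":0,"turn":-1,"fingers":0.4}]'
python3 -m inch '[{"dx":0,"dy":0,"dz":0,"turn":-1,"fingers":0.4},{"dx":0,"dy":0,"dz":0,"turn":-0.9,"fingers":0.4},{"dx":0,"dy":0,"dz":0,"turn":0,"fingers":0.4},{"dx":0,"dy":0,"dz":0,"turn":0,"fingers":0.4},{"dx":0,"dy":0,"dz":0,"turn":0,"fingers":0.4}]'
python3 - <<'E'
from h import *
snap('wrist','wrist6');snap('side','side6')
E
```

```text
time_s: 7.27
ee_pos: [0.5231, 0.2274, 0.2161]
eef_rot: [1.27, 1.169, -1.27]
ft_force: [1.0, 0.0, 0.8]
grip_width: 1.002
time_s: 7.68
ee_pos: [0.5868, 0.0895, 0.2161]
eef_rot: [1.27, 1.169, -1.271]
ft_force: [1.0, 0.1, -0.8]
grip_width: 0.997
time_s: 8.1
ee_pos: [0.6453, -0.041, 0.2158]
eef_rot: [1.271, 1.168, -1.272]
ft_force: [-0.3, 0.1, 1.4]
grip_width: 0.397
time_s: 8.52
ee_pos: [0.6448, -0.0387, 0.2158]
eef_rot: [0.875, 1.388, -0.876]
ft_force: [0.7, 0.2, 0.6]
grip_width: 0.404
time_s: 8.93
ee_pos: [0.6448, -0.0387, 0.2161]
eef_rot: [0.73, 1.445, -0.73]
ft_force: [0.5, -0.1, 0.1]
grip_width: 0.396
```

View pics/wrist6.png

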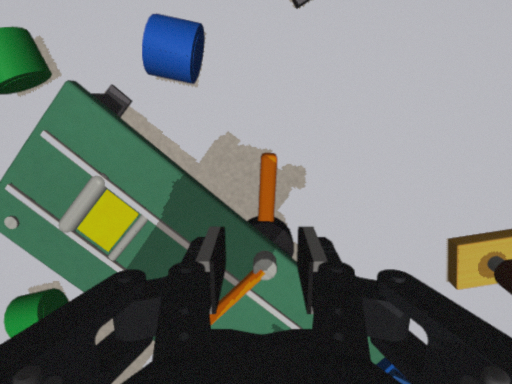

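View pics/side6.png

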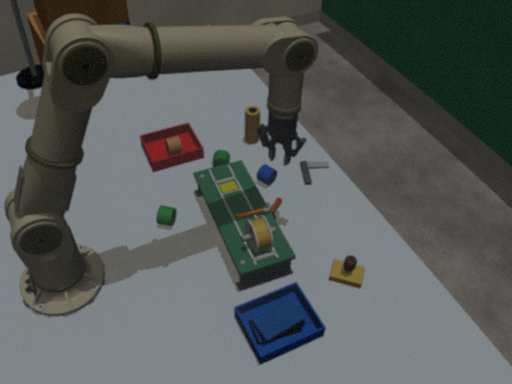

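Run:
```python
from h import *
from scipy.spatial.transform import Rotation as R
s=robot.get_state(); Rt=R.from_rotvec(s['eef_rot']); 
for n,p,z in [('tip',(268.5,155),.06),('root',(266.5,218),.06),('cap',(265,266),.108),('die',(450,262),.02),('blue',(175,75),.03)]:
    P=onz('wrist6',p,z); print(n,np.round(P,4),'tool',np.round(Rt.inv().apply(P-s['ee_pos']),4))
A=np.array([.583,-.088,.05]); print('axis tool',np.round(Rt.inv().apply(A-s['ee_pos']),4))
```

```text
tip [ 0.6612 -0.0339  0.06  ] tool [0.1562 0.0159 0.0059]
root [ 0.6099 -0.0698  0.06  ] tool [ 0.1562 -0.0467  0.0042]
cap [ 0.5876 -0.0839  0.108 ] tool [ 0.1082 -0.073   0.0023]
die [ 0.6822 -0.2867  0.02  ] tool [ 0.1962 -0.1175  0.2217]
blue [0.6667 0.0828 0.03  ] tool [ 0.1862  0.0898 -0.0847]
axis tool [ 0.1662 -0.0791  0.0029]
```

Wing lies straight under the jaws (tip 268,155, root 266,220), 4–5 mm to +z. I shift across and go down astride it.

```bash
python3 -m inch '[{"dx":0.6,"dy":0,"dz":0.15,"turn":0,"fingers":0.4},{"dx":1,"dy":0,"dz":0,"turn":0,"fingers":0.4},{"dx":1,"dy":0,"dz":0,"turn":0,"fingers":0.4},{"dx":1,"dy":0,"dz":0,"turn":0,"fingers":0.4},{"dx":0.8,"dy":0,"dz":0,"turn":0,"fingers":0.4}]'
python3 -m inch '[{"dx":0.6,"dy":0,"dz":0,"turn":0,"fingers":0.4},{"dx":0.6,"dy":0,"dz":0,"turn":0,"fingers":0.4},{"dx":0.5,"dy":0,"dz":0,"turn":0,"fingers":0.4},{"dx":0.1,"dy":0,"dz":0,"turn":0,"fingers":0.4},{"dx":0,"dy":0,"dz":0,"turn":0,"fingers":0.4}]'
python3 - <<'E'
from h import *
snap('wrist','wrist7')
E
```

```text
time_s: 9.45
ee_pos: [0.6468, -0.0421, 0.0819]
eef_rot: [0.728, 1.447, -0.729]
ft_force: [0.2, -0.3, -0.5]
grip_width: 0.401
time_s: 9.87
ee_pos: [0.6469, -0.0422, 0.0292]
eef_rot: [0.727, 1.448, -0.729]
ft_force: [0.7, -0.4, 0.2]
grip_width: 0.4
```

View pics/wrist7.png

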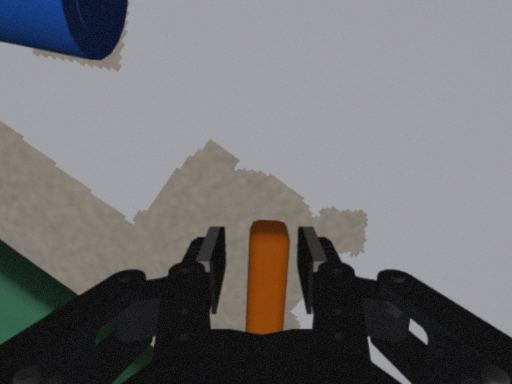

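Fingers are astride the wing (268,275). Sweep it clockwise in an arc.

```bash
python3 -m inch '[{"dx":0,"dy":-0.004,"dz":0.136,"turn":0.5,"fingers":0.3},{"dx":0,"dy":-0.014,"dz":0.272,"turn":1,"fingers":0.3},{"dx":0,"dy":-0.014,"dz":0.272,"turn":1,"fingers":0.3},{"dx":0,"dy":-0.014,"dz":0.272,"turn":1,"fingers":0.3},{"dx":0,"dy":-0.014,"dz":0.272,"turn":1,"fingers":0.3}]'
python3 -m inch '[{"dx":0,"dy":-0.014,"dz":0.272,"turn":1,"fingers":0.3},{"dx":0,"dy":-0.014,"dz":0.272,"turn":1,"fingers":0.3},{"dx":0,"dy":-0.014,"dz":0.272,"turn":1,"fingers":0.3},{"dx":0,"dy":-0.014,"dz":0.272,"turn":1,"fingers":0.3},{"dx":0,"dy":-0.014,"dz":0.272,"turn":1,"fingers":0.3}]'
python3 - <<'E'
from h import *
snap('wrist','wrist8');snap('side','side8')
E
```

```text
time_s: 10.33
ee_pos: [0.6624, -0.0747, 0.0318]
eef_rot: [1.089, 1.282, -1.087]
ft_force: [-3.3, 2.7, -0.1]
grip_width: 0.298
time_s: 10.75
ee_pos: [0.6589, -0.1145, 0.0318]
eef_rot: [1.472, 1.018, -1.467]
ft_force: [-2.0, 4.0, -0.1]
grip_width: 0.299
```

View pics/wrist8.png

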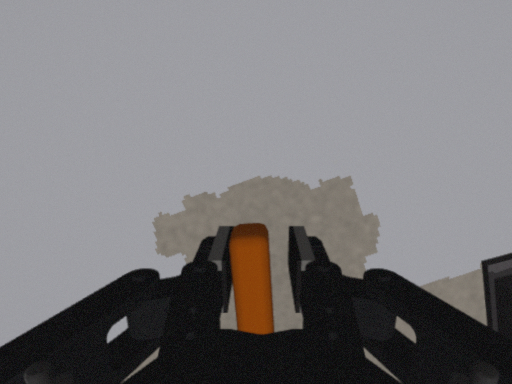

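View pics/side8.png

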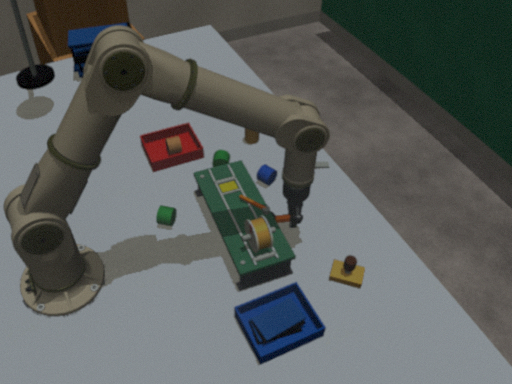

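```bash
python3 -m inch '[{"dx":0,"dy":-0.014,"dz":0.272,"turn":1,"fingers":0.3},{"dx":0,"dy":-0.014,"dz":0.272,"turn":1,"fingers":0.3},{"dx":0,"dy":-0.014,"dz":0.272,"turn":1,"fingers":0.3},{"dx":0,"dy":-0.008,"dz":0.2,"turn":0.7,"fingers":0.3},{"dx":0,"dy":-0.004,"dz":0.136,"turn":0.5,"fingers":0.3}]'
python3 -m inch '[{"dx":0,"dy":-0.002,"dz":0.1,"turn":0.3,"fingers":0.3},{"dx":0,"dy":-0.002,"dz":0.1,"turn":0.3,"fingers":0.3},{"dx":0,"dy":0,"dz":0.06,"turn":0.2,"fingers":0.3},{"dx":0,"dy":0,"dz":0.05,"turn":0,"fingers":0.3},{"dx":0,"dy":0,"dz":0,"turn":0,"fingers":0.3}]'
python3 - <<'E'
from h import *
snap('wrist','wrist9');snap('side','side9')
E
```

```text
time_s: 11.27
ee_pos: [0.6405, -0.1437, 0.0317]
eef_rot: [1.769, 0.722, -1.764]
ft_force: [0.7, 3.5, 0.2]
grip_width: 0.299
time_s: 11.68
ee_pos: [0.6361, -0.1477, 0.0316]
eef_rot: [1.825, 0.66, -1.811]
ft_force: [10.9, 5.9, -1.5]
grip_width: 0.298
```

View pics/wrist9.png

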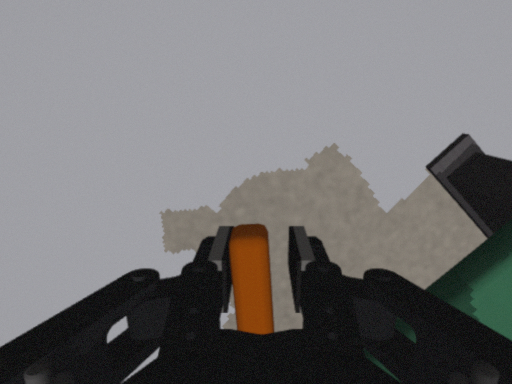

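View pics/side9.png

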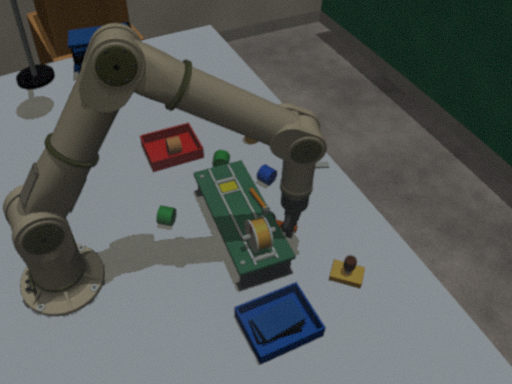

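The force rose to about 12 N at the stop, and the gate now lies along the deck at side (260,200). I back off the wing, lift, and turn to straddle the reel.

```bash
python3 -m inch '[{"dx":0,"dy":0,"dz":-0.2,"turn":0,"fingers":0.4},{"dx":-0.5,"dy":0,"dz":0,"turn":0,"fingers":0.4},{"dx":-1,"dy":0,"dz":0,"turn":0,"fingers":0.4},{"dx":-1,"dy":0,"dz":0,"turn":0,"fingers":0.4},{"dx":-1,"dy":0,"dz":0,"turn":0,"fingers":0.4}]'
python3 -m inch '[{"dx":-1,"dy":0,"dz":0,"turn":0,"fingers":0.7},{"dx":-1,"dy":0,"dz":0,"turn":0,"fingers":0.7},{"dx":-1,"dy":0,"dz":0,"turn":0,"fingers":0.7},{"dx":-1,"dy":0,"dz":0,"turn":-1,"fingers":0.7},{"dx":0,"dy":0,"dz":0,"turn":-1,"fingers":0.7}]'
python3 -m inch '[{"dx":0,"dy":0,"dz":0,"turn":-1,"fingers":0.7},{"dx":0,"dy":0,"dz":0,"turn":-1,"fingers":0.7},{"dx":0,"dy":0,"dz":0,"turn":-1,"fingers":0.7},{"dx":0,"dy":0,"dz":0,"turn":-1,"fingers":0.7},{"dx":0,"dy":0,"dz":0,"turn":-1,"fingers":0.7}]'
python3 -m inch '[{"dx":0,"dy":0,"dz":0,"turn":-1,"fingers":0.7},{"dx":0,"dy":0,"dz":0,"turn":-1,"fingers":0.7},{"dx":0,"dy":0,"dz":0,"turn":-1,"fingers":0.7},{"dx":0,"dy":0,"dz":0,"turn":-1,"fingers":0.7},{"dx":0,"dy":0,"dz":0,"turn":-1,"fingers":0.7}]'
python3 -m inch '[{"dx":0,"dy":0,"dz":0,"turn":-1,"fingers":0.7},{"dx":0,"dy":0,"dz":0,"turn":-1,"fingers":0.7},{"dx":0,"dy":0,"dz":0,"turn":-1,"fingers":0.7},{"dx":0,"dy":0,"dz":0,"turn":-1,"fingers":0.7},{"dx":0,"dy":0,"dz":0,"turn":-1,"fingers":0.7}]'
python3 -m inch '[{"dx":0,"dy":0,"dz":0,"turn":-1,"fingers":0.7},{"dx":0,"dy":0,"dz":0,"turn":-1,"fingers":0.7},{"dx":0,"dy":0,"dz":0,"turn":-1,"fingers":0.7},{"dx":0,"dy":0,"dz":0,"turn":-1,"fingers":0.7},{"dx":0,"dy":0,"dz":0,"turn":-0.6,"fingers":0.7}]'
python3 - <<'E'
from h import *
from scipy.spatial.transform import Rotation as R
s=robot.get_state(); print(np.round(R.from_rotvec(s['eef_rot']).as_matrix(),3), s['q'][6])
print(np.round(R.from_rotvec(s['eef_rot']).inv().apply(np.array([.499,-.255,.25])-s['ee_pos'])/.03,2))
E
```

```text
time_s: 12.2
ee_pos: [0.6366, -0.1477, 0.1365]
eef_rot: [1.819, 0.656, -1.822]
ft_force: [0.2, -0.1, 0.1]
grip_width: 0.4
time_s: 12.62
ee_pos: [0.6392, -0.1487, 0.2632]
eef_rot: [1.685, 0.81, -1.67]
ft_force: [0.8, -0.3, 0.8]
grip_width: 0.703
time_s: 13.03
ee_pos: [0.6369, -0.1478, 0.2555]
eef_rot: [1.311, 1.139, -1.313]
ft_force: [0.4, -1.0, -0.2]
grip_width: 0.703
time_s: 13.45
ee_pos: [0.6369, -0.1478, 0.2555]
eef_rot: [0.922, 1.366, -0.923]
ft_force: [-0.5, -0.0, 0.1]
grip_width: 0.699
time_s: 13.87
ee_pos: [0.6369, -0.1479, 0.2555]
eef_rot: [0.519, 1.507, -0.521]
ft_force: [0.9, 0.3, 0.1]
grip_width: 0.699
time_s: 14.28
ee_pos: [0.6369, -0.1479, 0.2555]
eef_rot: [0.142, 1.566, -0.144]
ft_force: [0.5, 0.0, -0.1]
grip_width: 0.699
[[-0.     0.181  0.983]
 [-0.001  0.983 -0.181]
 [-1.    -0.001  0.   ]] 0.0036877305703544813
[ 0.19 -4.34 -3.87]
```

```bash
python3 -m inch '[{"dx":0,"dy":-0.87,"dz":-0.77,"turn":0,"fingers":0.7},{"dx":0,"dy":-0.87,"dz":-0.77,"turn":0,"fingers":0.7},{"dx":0,"dy":-0.87,"dz":-0.77,"turn":0,"fingers":0.7},{"dx":0,"dy":-0.87,"dz":-0.77,"turn":0,"fingers":0.7},{"dx":0,"dy":-0.87,"dz":-0.77,"turn":-0.9,"fingers":0.7}]'
python3 -m inch '[{"dx":0,"dy":0,"dz":0,"turn":0,"fingers":0.7},{"dx":0,"dy":0,"dz":0,"turn":0,"fingers":0.7},{"dx":0,"dy":0,"dz":0,"turn":0,"fingers":0.7},{"dx":0,"dy":0,"dz":0,"turn":0,"fingers":0.7},{"dx":0,"dy":0,"dz":0,"turn":0,"fingers":0.7}]'
python3 - <<'E'
from h import *
snap('wrist','wrist10');snap('side','side10')
E
```

```text
time_s: 14.7
ee_pos: [0.4974, -0.2551, 0.2555]
eef_rot: [0.074, 1.57, -0.075]
ft_force: [0.2, -0.8, -0.2]
grip_width: 0.697
time_s: 15.12
ee_pos: [0.5001, -0.2525, 0.255]
eef_rot: [0.073, 1.57, -0.072]
ft_force: [-0.2, -0.1, 0.7]
grip_width: 0.699
```

View pics/wrist10.png

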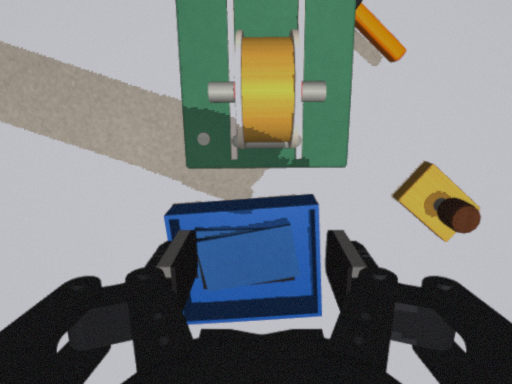

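View pics/side10.png

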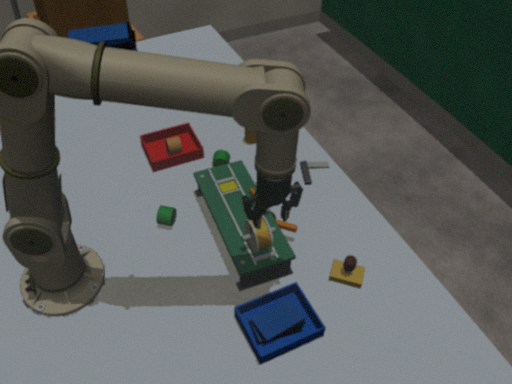

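The wrist view shows the reel with mandrel tips at (209,92) and (326,91). The wing is in the open position at (385,35).

Run:
```python
from h import *
from scipy.spatial.transform import Rotation as R
s=robot.get_state(); Rt=R.from_rotvec(s['eef_rot']); 
for n,p,z in [('L',(209,92),.13),('R',(326,91.5),.13),('-+corner',(187,167),.085),('++',(347,167),.085)]:
    P=onz('wrist10',p,z); print(n,np.round(P,4),'tool',np.round(Rt.inv().apply(P-s['ee_pos']),4))
print(np.round(Rt.as_matrix(),3))
```

```text
L [ 0.4639 -0.1756  0.13  ] tool [ 0.125   0.0735 -0.0429]
R [ 0.5573 -0.1838  0.13  ] tool [0.125  0.0739 0.0508]
-+corner [ 0.4259 -0.2426  0.085 ] tool [ 0.17    0.0032 -0.0746]
++ [ 0.5837 -0.2571  0.085 ] tool [0.1699 0.0033 0.0839]
[[-0.     0.092  0.996]
 [ 0.     0.996 -0.092]
 [-1.     0.    -0.   ]]
```

```bash
python3 -m inch '[{"dx":0.94,"dy":0,"dz":0.1,"turn":0,"fingers":0.7},{"dx":0.94,"dy":0,"dz":0.03,"turn":0,"fingers":0.7},{"dx":0.94,"dy":0,"dz":0,"turn":0,"fingers":0.7},{"dx":0.94,"dy":0,"dz":0,"turn":0,"fingers":0.7},{"dx":0.94,"dy":0,"dz":0,"turn":0,"fingers":0.7}]'
python3 -m inch '[{"dx":0,"dy":0.3,"dz":0,"turn":0,"fingers":0.7},{"dx":0,"dy":0.3,"dz":0,"turn":0,"fingers":0.7},{"dx":0,"dy":0.3,"dz":0,"turn":0,"fingers":0.7},{"dx":0,"dy":0.3,"dz":0,"turn":0,"fingers":0.7},{"dx":0,"dy":0.2,"dz":0,"turn":0,"fingers":0.7}]'
python3 - <<'E'
from h import *
snap('wrist','wrist11');snap('side','side11');snap('scene','scene11')
a=cv2.imread('pics/scene11.png')[130:230,180:320]; b=cv2.imread('pics/side11.png')[150:290,190:310]
cv2.imwrite('pics/c11.png',np.hstack([cv2.resize(a,(480,343)),cv2.resize(b,(294,343))]))
E
```

```text
time_s: 15.63
ee_pos: [0.5035, -0.2534, 0.1129]
eef_rot: [0.073, 1.57, -0.073]
ft_force: [0.7, -0.6, 0.2]
grip_width: 0.703
time_s: 16.05
ee_pos: [0.5087, -0.2104, 0.1164]
eef_rot: [0.072, 1.566, -0.073]
ft_force: [-0.2, 0.7, -0.4]
grip_width: 0.703
```

View pics/wrist11.png

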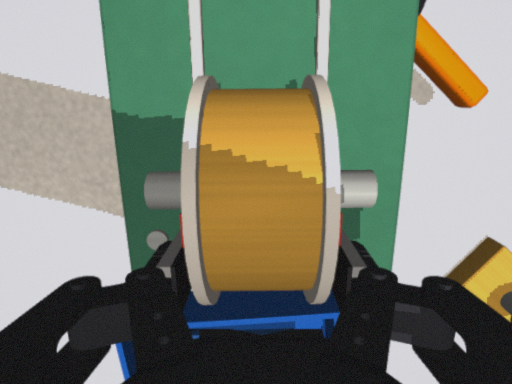

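View pics/c11.png

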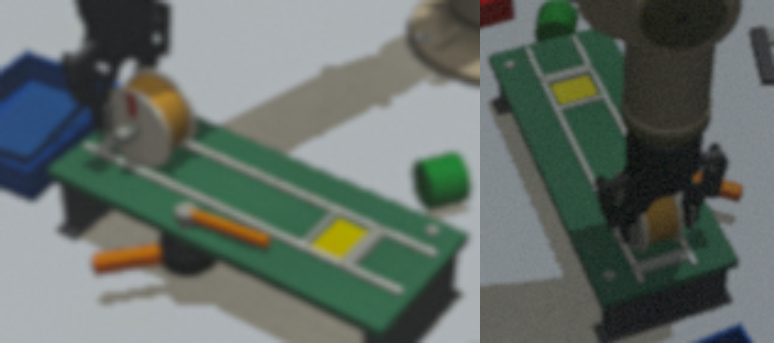

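```bash
python3 -m inch '[{"dx":0,"dy":0.08,"dz":0,"turn":0,"fingers":0.7},{"dx":0,"dy":0.08,"dz":0,"turn":0,"fingers":0.7},{"dx":0,"dy":0.08,"dz":0,"turn":0,"fingers":0.7},{"dx":0,"dy":0.08,"dz":0,"turn":0,"fingers":0.7},{"dx":0,"dy":0.08,"dz":0,"turn":0,"fingers":0.7}]'
python3 -m inch '[{"dx":0,"dy":0.1,"dz":0,"turn":0,"fingers":0.7},{"dx":0,"dy":0.1,"dz":0,"turn":0,"fingers":0.7},{"dx":0,"dy":0.1,"dz":0,"turn":0,"fingers":0.7},{"dx":0,"dy":0.1,"dz":0,"turn":0,"fingers":0.7},{"dx":0,"dy":0.1,"dz":0,"turn":0,"fingers":0.7}]'
python3 -m inch '[{"dx":0,"dy":0.1,"dz":0,"turn":0,"fingers":0.7},{"dx":0,"dy":0.1,"dz":0,"turn":0,"fingers":0.7},{"dx":0,"dy":0.1,"dz":0,"turn":0,"fingers":0.7},{"dx":0,"dy":0.1,"dz":0,"turn":0,"fingers":0.7},{"dx":0,"dy":0.1,"dz":0,"turn":0,"fingers":0.7}]'
python3 - <<'E'
from h import *
snap('wrist','wrist12');snap('scene','scene12')
a=cv2.imread('pics/scene12.png')[130:230,180:320]; b=cv2.imread('pics/wrist12.png')
cv2.imwrite('pics/c12.png',np.hstack([cv2.resize(a,(420,300)),cv2.resize(b,(380,300))]))
E
```

```text
time_s: 16.62
ee_pos: [0.5081, -0.2002, 0.1142]
eef_rot: [0.074, 1.57, -0.074]
ft_force: [-0.3, 0.2, 0.4]
grip_width: 0.7
time_s: 17.03
ee_pos: [0.5096, -0.1849, 0.1143]
eef_rot: [0.074, 1.57, -0.074]
ft_force: [-0.8, 0.0, -0.2]
grip_width: 0.701
time_s: 17.45
ee_pos: [0.511, -0.1701, 0.1143]
eef_rot: [0.074, 1.57, -0.074]
ft_force: [-0.3, 0.2, -0.8]
grip_width: 0.692
```

View pics/c12.png

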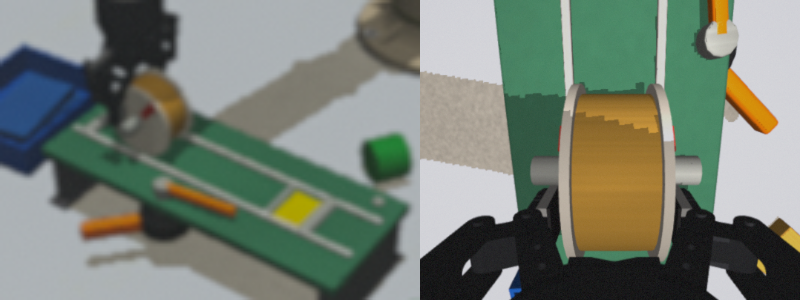

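The reel is rolling: the red mark has tilted forward, and both fingers are on the mandrels.

```bash
python3 -m inch '[{"dx":0,"dy":0.12,"dz":0,"turn":0,"fingers":0.7},{"dx":0,"dy":0.12,"dz":0,"turn":0,"fingers":0.7},{"dx":0,"dy":0.12,"dz":0,"turn":0,"fingers":0.7},{"dx":0,"dy":0.12,"dz":0,"turn":0,"fingers":0.7},{"dx":0,"dy":0.12,"dz":0,"turn":0,"fingers":0.7}]'
python3 -m inch '[{"dx":0,"dy":0.12,"dz":0,"turn":0,"fingers":0.7},{"dx":0,"dy":0.12,"dz":0,"turn":0,"fingers":0.7},{"dx":0,"dy":0.12,"dz":0,"turn":0,"fingers":0.7},{"dx":0,"dy":0.12,"dz":0,"turn":0,"fingers":0.7},{"dx":0,"dy":0.12,"dz":0,"turn":0,"fingers":0.7}]'
python3 -m inch '[{"dx":0,"dy":0.12,"dz":0,"turn":0,"fingers":0.7},{"dx":0,"dy":0.12,"dz":0,"turn":0,"fingers":0.7},{"dx":0,"dy":0.12,"dz":0,"turn":0,"fingers":0.7},{"dx":0,"dy":0.12,"dz":0,"turn":0,"fingers":0.7},{"dx":0,"dy":0.12,"dz":0,"turn":0,"fingers":0.7}]'
python3 - <<'E'
from h import *
snap('wrist','wrist13');snap('scene','scene13')
a=cv2.imread('pics/scene13.png')[130:230,180:320]; b=cv2.imread('pics/wrist13.png')
cv2.imwrite('pics/c13.png',np.hstack([cv2.resize(a,(420,300)),cv2.resize(b,(380,300))]))
E
```

```text
time_s: 17.97
ee_pos: [0.5127, -0.1519, 0.1143]
eef_rot: [0.074, 1.57, -0.074]
ft_force: [0.1, 0.0, 0.3]
grip_width: 0.7
time_s: 18.38
ee_pos: [0.5144, -0.1342, 0.1143]
eef_rot: [0.074, 1.57, -0.074]
ft_force: [-0.2, 0.2, 0.3]
grip_width: 0.699
time_s: 18.8
ee_pos: [0.5161, -0.1163, 0.1143]
eef_rot: [0.074, 1.57, -0.074]
ft_force: [-1.0, 0.8, -0.1]
grip_width: 0.698
```

View pics/c13.png

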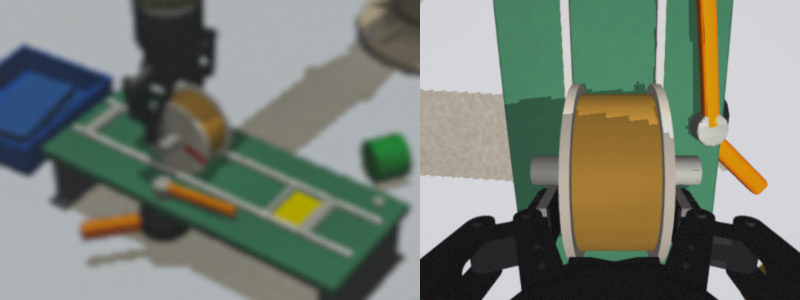

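```bash
python3 -m inch '[{"dx":0,"dy":0.12,"dz":0,"turn":0,"fingers":0.7},{"dx":0,"dy":0.12,"dz":0,"turn":0,"fingers":0.7},{"dx":0,"dy":0.12,"dz":0,"turn":0,"fingers":0.7},{"dx":0,"dy":0.12,"dz":0,"turn":0,"fingers":0.7},{"dx":0,"dy":0.12,"dz":0,"turn":0,"fingers":0.7}]'
python3 -m inch '[{"dx":0,"dy":0.12,"dz":0,"turn":0,"fingers":0.7},{"dx":0,"dy":0.12,"dz":0,"turn":0,"fingers":0.7},{"dx":0,"dy":0.12,"dz":0,"turn":0,"fingers":0.7},{"dx":0,"dy":0.12,"dz":0,"turn":0,"fingers":0.7},{"dx":0,"dy":0.12,"dz":0,"turn":0,"fingers":0.7}]'
python3 -m inch '[{"dx":0,"dy":0.12,"dz":0,"turn":0,"fingers":0.7},{"dx":0,"dy":0.12,"dz":0,"turn":0,"fingers":0.7},{"dx":0,"dy":0.12,"dz":0,"turn":0,"fingers":0.7},{"dx":0,"dy":0.12,"dz":0,"turn":0,"fingers":0.7},{"dx":0,"dy":0.12,"dz":0,"turn":0,"fingers":0.7}]'
python3 - <<'E'
from h import *
snap('wrist','wrist14');snap('scene','scene14')
a=cv2.imread('pics/scene14.png')[130:230,180:320]; b=cv2.imread('pics/wrist14.png')
cv2.imwrite('pics/c14.png',np.hstack([cv2.resize(a,(420,300)),cv2.resize(b,(380,300))]))
E
```

```text
time_s: 19.32
ee_pos: [0.5178, -0.0983, 0.1143]
eef_rot: [0.074, 1.57, -0.074]
ft_force: [0.2, 0.2, -0.2]
grip_width: 0.7
time_s: 19.73
ee_pos: [0.5195, -0.0804, 0.1143]
eef_rot: [0.074, 1.57, -0.074]
ft_force: [-0.6, -0.5, -0.2]
grip_width: 0.7
time_s: 20.15
ee_pos: [0.5212, -0.0625, 0.1143]
eef_rot: [0.074, 1.57, -0.074]
ft_force: [0.4, 0.5, -0.1]
grip_width: 0.697
```

View pics/c14.png

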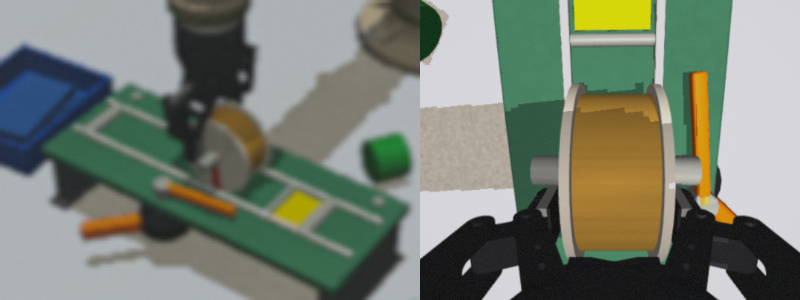

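The mark is now nearly at the bottom, between gate and cradle. Continue.

```bash
python3 -m inch '[{"dx":0,"dy":0.12,"dz":0,"turn":0,"fingers":0.7},{"dx":0,"dy":0.12,"dz":0,"turn":0,"fingers":0.7},{"dx":0,"dy":0.12,"dz":0,"turn":0,"fingers":0.7},{"dx":0,"dy":0.12,"dz":0,"turn":0,"fingers":0.7},{"dx":0,"dy":0.12,"dz":0,"turn":0,"fingers":0.7}]'
python3 -m inch '[{"dx":0,"dy":0.12,"dz":0,"turn":0,"fingers":0.7},{"dx":0,"dy":0.12,"dz":0,"turn":0,"fingers":0.7},{"dx":0,"dy":0.12,"dz":0,"turn":0,"fingers":0.7},{"dx":0,"dy":0.1,"dz":0,"turn":0,"fingers":0.7},{"dx":0,"dy":0.1,"dz":0,"turn":0,"fingers":0.7}]'
python3 - <<'E'
from h import *
snap('wrist','wrist15');snap('scene','scene15')
a=cv2.imread('pics/scene15.png')[130:230,180:320]; b=cv2.imread('pics/wrist15.png')
cv2.imwrite('pics/c15.png',np.hstack([cv2.resize(a,(420,300)),cv2.resize(b,(380,300))]))
E
```

```text
time_s: 20.67
ee_pos: [0.5229, -0.0445, 0.1143]
eef_rot: [0.074, 1.57, -0.074]
ft_force: [-0.4, 0.7, -0.4]
grip_width: 0.699
time_s: 21.08
ee_pos: [0.5244, -0.0279, 0.1143]
eef_rot: [0.074, 1.57, -0.074]
ft_force: [0.1, -0.1, -0.1]
grip_width: 0.703
```

View pics/c15.png

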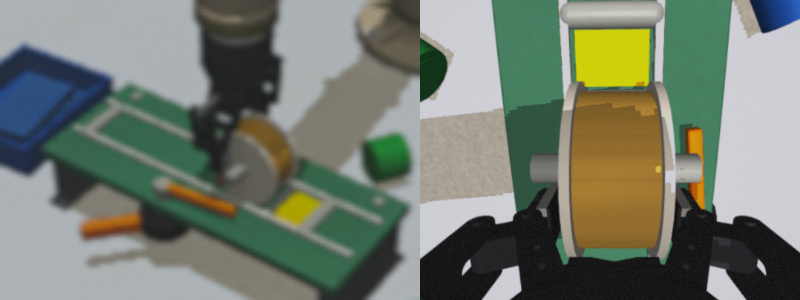

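```bash
python3 -m inch '[{"dx":0,"dy":0.1,"dz":0,"turn":0,"fingers":0.7},{"dx":0,"dy":0.1,"dz":0,"turn":0,"fingers":0.7},{"dx":0,"dy":0.1,"dz":0,"turn":0,"fingers":0.7},{"dx":0,"dy":0.1,"dz":0,"turn":0,"fingers":0.7},{"dx":0,"dy":0.1,"dz":0,"turn":0,"fingers":0.7}]'
python3 -m inch '[{"dx":0,"dy":0.1,"dz":0,"turn":0,"fingers":0.7},{"dx":0,"dy":0.1,"dz":0,"turn":0,"fingers":0.7},{"dx":0,"dy":0.1,"dz":0,"turn":0,"fingers":0.7},{"dx":0,"dy":0.1,"dz":0,"turn":0,"fingers":0.7},{"dx":0,"dy":0.08,"dz":0,"turn":0,"fingers":0.7}]'
python3 - <<'E'
from h import *
snap('wrist','wrist16');snap('scene','scene16')
a=cv2.imread('pics/scene16.png')[130:230,180:320]; b=cv2.imread('pics/wrist16.png')
cv2.imwrite('pics/c16.png',np.hstack([cv2.resize(a,(420,300)),cv2.resize(b,(380,300))]))
E
```

```text
time_s: 21.6
ee_pos: [0.5259, -0.013, 0.1143]
eef_rot: [0.074, 1.57, -0.074]
ft_force: [-0.7, 0.2, 0.6]
grip_width: 0.701
time_s: 22.02
ee_pos: [0.5273, 0.0016, 0.1143]
eef_rot: [0.074, 1.569, -0.074]
ft_force: [0.3, -0.8, 0.7]
grip_width: 0.696
```

View pics/c16.png

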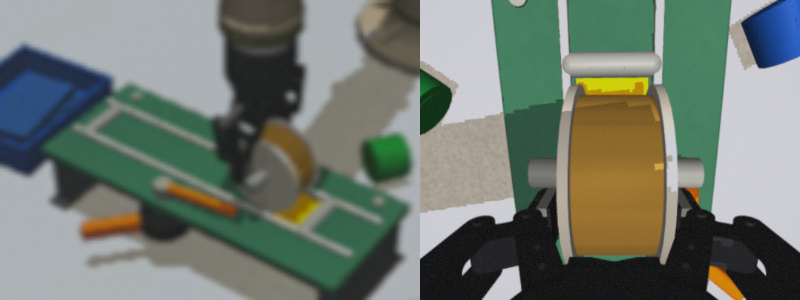

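```bash
python3 -m inch '[{"dx":0,"dy":0.08,"dz":0,"turn":0,"fingers":0.7},{"dx":0,"dy":0.08,"dz":0,"turn":0,"fingers":0.7},{"dx":0,"dy":0.08,"dz":0,"turn":0,"fingers":0.7},{"dx":0,"dy":0.08,"dz":0,"turn":0,"fingers":0.7},{"dx":0,"dy":0.08,"dz":0,"turn":0,"fingers":0.7}]'
python3 - <<'E'
from h import *
snap('wrist','wrist17');snap('scene','scene17')
a=cv2.imread('pics/scene17.png')[130:230,180:320]; b=cv2.imread('pics/wrist17.png')
cv2.imwrite('pics/c17.png',np.hstack([cv2.resize(a,(420,300)),cv2.resize(b,(380,300))]))
E
```

```text
time_s: 22.53
ee_pos: [0.5283, 0.0135, 0.1142]
eef_rot: [0.074, 1.57, -0.074]
ft_force: [-1.0, 0.9, -0.1]
grip_width: 0.699
```

View pics/c17.png

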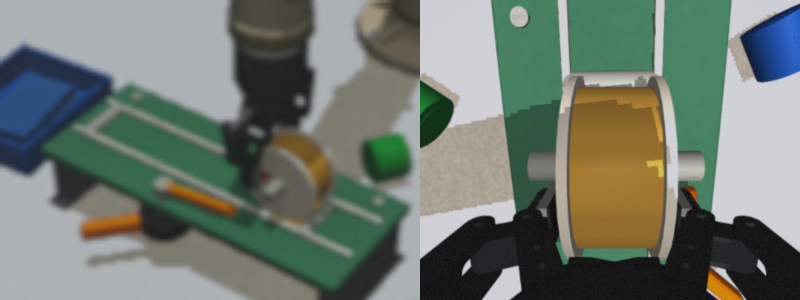

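```bash
cat >> h.py <<'E'
C=np.array([.5197,-.054]); ex=np.array([.9965,-.0839]); ey=np.array([.0839,.9965])
def deck(P): d=np.array(P)[:2]-C; return np.round([d@ex,d@ey],4)
E
python3 - <<'E'
from h import *
for f,l,r in [('wrist10',(209,92),(326,91.5)),('wrist16',(145,218),(381,220)),('wrist17',((528-420)*512/380,165*1.28),((705-420)*512/380,165*1.28))]:
    L=onz(f,l,.13);R=onz(f,r,.13); print(f,deck(L),deck(R),deck((L+R)/2), np.linalg.norm(L-R))
a=cv2.imread('pics/wrist17.png'); cv2.imwrite('pics/w17b.png',cv2.resize(a[60:300,120:400],None,fx=2.4,fy=2.4))
E
```

```text
wrist10 [-0.0454 -0.1259] [ 0.0483 -0.1262] [ 0.0015 -0.126 ] 0.093693122735361
wrist16 [-0.0475  0.0749] [0.0526 0.0729] [0.0026 0.0739] 0.1001043627262687
wrist17 [-0.0469  0.0899] [0.0535 0.0889] [0.0033 0.0894] 0.1003939364111112
```

View pics/w17b.png

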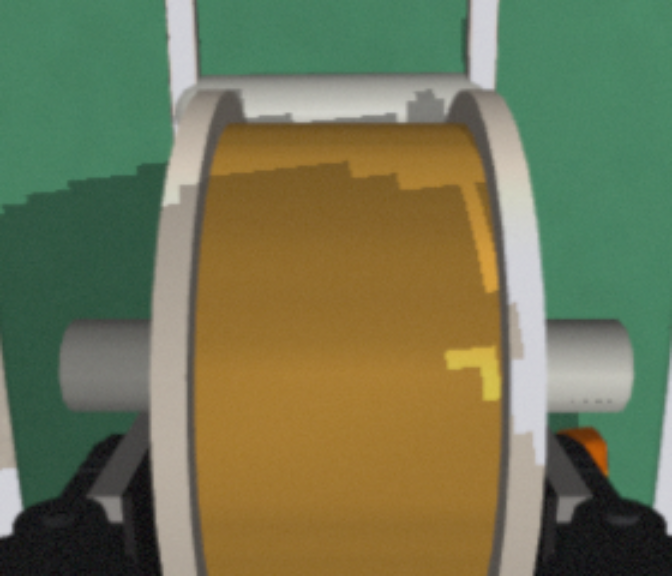

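```bash
python3 -m inch '[{"dx":0,"dy":0.06,"dz":0,"turn":0,"fingers":0.7},{"dx":0,"dy":0.06,"dz":0,"turn":0,"fingers":0.7},{"dx":0,"dy":0.06,"dz":0,"turn":0,"fingers":0.7},{"dx":0,"dy":0.06,"dz":0,"turn":0,"fingers":0.7},{"dx":0,"dy":0,"dz":0,"turn":0,"fingers":0.7}]'
python3 - <<'E'
from h import *
snap('wrist','wrist18');snap('side','side18')
a=cv2.imread('pics/wrist18.png'); cv2.imwrite('pics/w18b.png',cv2.resize(a[60:300,120:400],None,fx=2.4,fy=2.4))
E
```

```text
time_s: 23.05
ee_pos: [0.5291, 0.0207, 0.1143]
eef_rot: [0.074, 1.569, -0.073]
ft_force: [0.2, -0.1, 0.5]
grip_width: 0.699
```

View pics/w18b.png

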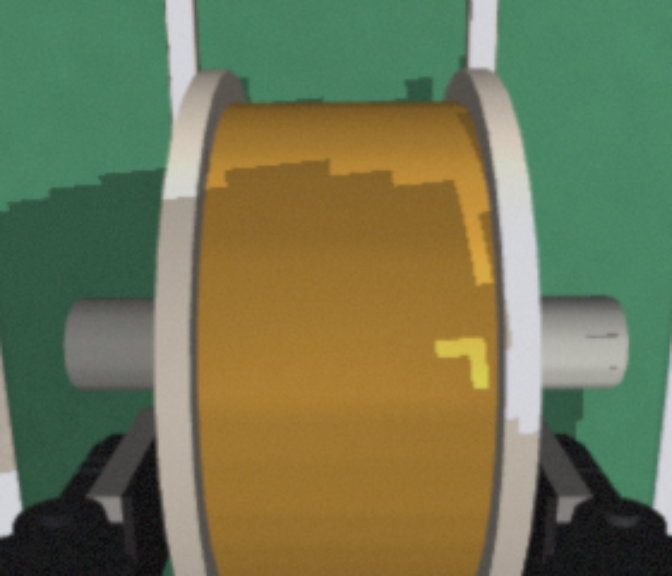

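Run:
```python
from h import *
for f,l,r in [('wrist18',(147,203),(381.7,202.5))]:
  for z in (.13,.136):
    L=onz(f,l,z);R=onz(f,r,z); print(f,deck(L),deck(R),deck((L+R)/2), np.linalg.norm(L-R))
print(deck(robot.get_state()['ee_pos']))
```

```text
wrist18 [-0.0458  0.1007] [0.0523 0.1   ] [0.0033 0.1004] 0.098113130041307
wrist18 [-0.0435  0.1026] [0.05   0.1019] [0.0032 0.1023] 0.09352455186602739
[0.0031 0.0748]
```

View pics/side18.png

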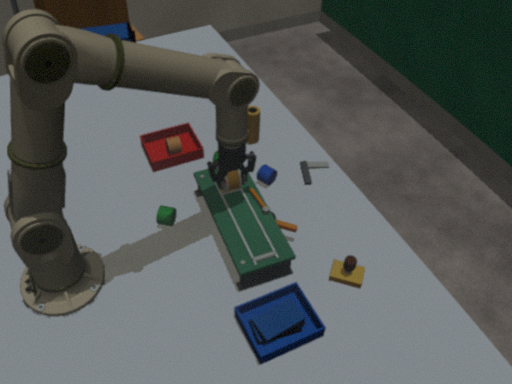

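The reel has dropped into the cradle (deck y ≈ 0.100, x ≈ 0.003), and the foil stands level. I back off, lift, and go to the wing with the jaws turned the other way (−49°).

```bash
python3 -m inch '[{"dx":0,"dy":-0.3,"dz":0,"turn":0,"fingers":0.7},{"dx":0,"dy":-0.4,"dz":0,"turn":0,"fingers":0.7},{"dx":-0.3,"dy":0,"dz":0,"turn":0,"fingers":0.7},{"dx":-0.6,"dy":0,"dz":0,"turn":0,"fingers":0.7},{"dx":-0.8,"dy":0,"dz":0,"turn":0,"fingers":0.7}]'
python3 -m inch '[{"dx":-0.8,"dy":0,"dz":0,"turn":0,"fingers":0.7},{"dx":-0.8,"dy":0,"dz":0,"turn":0,"fingers":0.7},{"dx":-0.8,"dy":0,"dz":0,"turn":0,"fingers":0.7},{"dx":0,"dy":0,"dz":0,"turn":0,"fingers":0.7},{"dx":0,"dy":0,"dz":0,"turn":0,"fingers":0.7}]'
python3 - <<'E'
from h import *
from scipy.spatial.transform import Rotation as R
s=robot.get_state()
print(np.round(R.from_rotvec(s['eef_rot']).inv().apply(np.array([.6378,-.1435,.22])-s['ee_pos'])/.03,2))
E
```

```text
time_s: 23.57
ee_pos: [0.5258, -0.002, 0.1649]
eef_rot: [0.075, 1.573, -0.076]
ft_force: [0.4, -0.1, 0.1]
grip_width: 0.701
time_s: 23.98
ee_pos: [0.5279, -0.0014, 0.2395]
eef_rot: [0.075, 1.566, -0.075]
ft_force: [-0.3, -0.1, -0.5]
grip_width: 0.699
[ 0.66 -4.37  4.09]
```

```bash
python3 -m inch '[{"dx":0,"dy":-0.87,"dz":0.82,"turn":0,"fingers":0.4},{"dx":0,"dy":-0.87,"dz":0.82,"turn":0,"fingers":0.4},{"dx":0,"dy":-0.87,"dz":0.82,"turn":0,"fingers":0.4},{"dx":0,"dy":-0.87,"dz":0.82,"turn":0,"fingers":0.4},{"dx":0,"dy":-0.87,"dz":0.82,"turn":0,"fingers":0.4}]'
python3 -m inch '[{"dx":0,"dy":0,"dz":0,"turn":-1,"fingers":0.4},{"dx":0,"dy":0,"dz":0,"turn":-1,"fingers":0.4},{"dx":0,"dy":0,"dz":0,"turn":-1,"fingers":0.4},{"dx":0,"dy":0,"dz":0,"turn":-1,"fingers":0.4},{"dx":0,"dy":0,"dz":0,"turn":-1,"fingers":0.4}]'
python3 -m inch '[{"dx":0,"dy":0,"dz":0,"turn":-1,"fingers":0.4},{"dx":0,"dy":0,"dz":0,"turn":-1,"fingers":0.4},{"dx":0,"dy":0,"dz":0,"turn":-1,"fingers":0.4},{"dx":0,"dy":0,"dz":0,"turn":-0.1,"fingers":0.4},{"dx":0,"dy":0,"dz":0,"turn":0,"fingers":0.4}]'
python3 - <<'E'
from h import *
snap('wrist','wrist19');snap('side','side19'); st()
E
```

```text
time_s: 24.4
ee_pos: [0.6373, -0.1441, 0.2362]
eef_rot: [0.074, 1.571, -0.074]
ft_force: [1.1, 0.3, -0.2]
grip_width: 0.401
time_s: 24.82
ee_pos: [0.6365, -0.1428, 0.2358]
eef_rot: [-0.34, 1.546, 0.341]
ft_force: [-1.3, -0.2, -0.1]
grip_width: 0.396
time_s: 25.23
ee_pos: [0.6367, -0.1426, 0.2363]
eef_rot: [-0.587, 1.491, 0.588]
ft_force: [0.2, 0.4, -0.2]
grip_width: 0.402
time_s 25.3333
q [ 0.2608  0.4494 -0.1329  1.2672  0.0581  1.4297  0.8832]
ee_pos [ 0.6369 -0.1425  0.2367]
eef_rot [-0.5865  1.4908  0.5874]
ft_force [ 0.5179  0.2905 -0.3498]
grip_width 0.3983
```

View pics/wrist19.png

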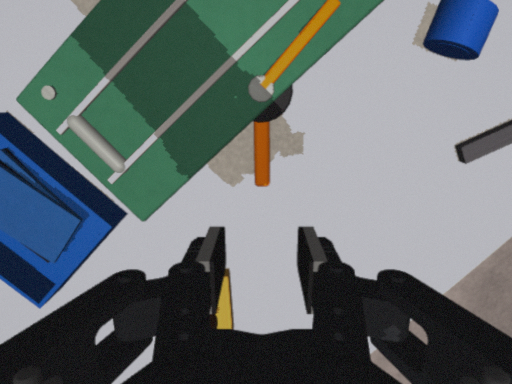

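View pics/side19.png

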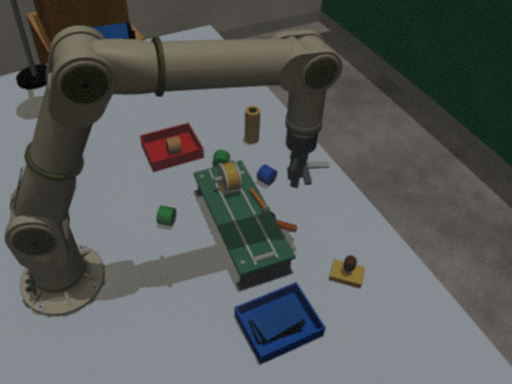

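Run:
```python
from h import *
from scipy.spatial.transform import Rotation as R
s=robot.get_state(); Rt=R.from_rotvec(s['eef_rot']); 
for n,p,z in [('tip',(262.5,185),.06),('root',(261.5,123),.06),('cap',(261,89),.108)]:
    P=onz('wrist19',p,z); print(n,np.round(P,4),'tool',np.round(Rt.inv().apply(P-s['ee_pos']),4))
```

```text
tip [ 0.6477 -0.1538  0.06  ] tool [ 0.1767 -0.0158  0.0003]
root [ 0.6044 -0.109   0.06  ] tool [ 0.1767  0.0465 -0.0008]
cap [ 0.5835 -0.0872  0.108 ] tool [ 0.1288  0.0767 -0.0013]
```

Wing is centred (tip 262,185). Go down astride it and sweep it anticlockwise.

```bash
python3 -m inch '[{"dx":1,"dy":0,"dz":0,"turn":0,"fingers":0.4},{"dx":1,"dy":0,"dz":0,"turn":0,"fingers":0.4},{"dx":1,"dy":0,"dz":0,"turn":0,"fingers":0.4},{"dx":1,"dy":0,"dz":0,"turn":0,"fingers":0.4},{"dx":1,"dy":0,"dz":0,"turn":0,"fingers":0.4}]'
python3 -m inch '[{"dx":0.7,"dy":0,"dz":0,"turn":0,"fingers":0.4},{"dx":0.6,"dy":0,"dz":0,"turn":0,"fingers":0.4},{"dx":0.5,"dy":0,"dz":0,"turn":0,"fingers":0.4},{"dx":0.1,"dy":0,"dz":0,"turn":0,"fingers":0.3},{"dx":0,"dy":0,"dz":0,"turn":0,"fingers":0.3}]'
python3 -m inch '[{"dx":0,"dy":0.004,"dz":0.136,"turn":-0.5,"fingers":0.3},{"dx":0,"dy":0.014,"dz":0.272,"turn":-1,"fingers":0.3},{"dx":0,"dy":0.014,"dz":0.272,"turn":-1,"fingers":0.3},{"dx":0,"dy":0.014,"dz":0.272,"turn":-1,"fingers":0.3},{"dx":0,"dy":0.014,"dz":0.272,"turn":-1,"fingers":0.3}]'
python3 - <<'E'
from h import *
snap('wrist','wrist20');snap('side','side20')
E
```

```text
time_s: 25.75
ee_pos: [0.637, -0.1422, 0.0859]
eef_rot: [-0.588, 1.49, 0.587]
ft_force: [-0.8, -0.4, -0.9]
grip_width: 0.398
time_s: 26.17
ee_pos: [0.6363, -0.142, 0.0289]
eef_rot: [-0.587, 1.492, 0.59]
ft_force: [-0.7, 0.3, -0.7]
grip_width: 0.298
time_s: 26.58
ee_pos: [0.6567, -0.1133, 0.0309]
eef_rot: [-0.954, 1.354, 0.952]
ft_force: [-3.0, -2.4, -1.3]
grip_width: 0.299
```

View pics/wrist20.png

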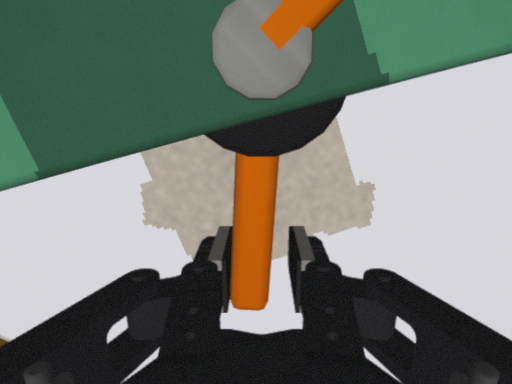

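View pics/side20.png

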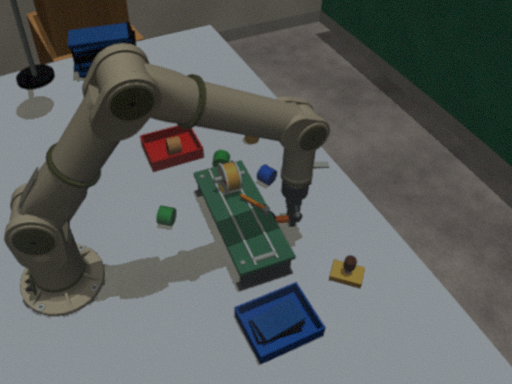

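Wing and gate are following. Continue to the closed stop, with finer rows at the end.

```bash
python3 -m inch '[{"dx":0,"dy":0.014,"dz":0.272,"turn":-1,"fingers":0.3},{"dx":0,"dy":0.014,"dz":0.272,"turn":-1,"fingers":0.3},{"dx":0,"dy":0.014,"dz":0.272,"turn":-1,"fingers":0.3},{"dx":0,"dy":0.014,"dz":0.272,"turn":-1,"fingers":0.3},{"dx":0,"dy":0.014,"dz":0.272,"turn":-1,"fingers":0.3}]'
python3 -m inch '[{"dx":0,"dy":0.014,"dz":0.272,"turn":-1,"fingers":0.3},{"dx":0,"dy":0.014,"dz":0.272,"turn":-1,"fingers":0.3},{"dx":0,"dy":0.014,"dz":0.272,"turn":-1,"fingers":0.3},{"dx":0,"dy":0.008,"dz":0.2,"turn":-0.7,"fingers":0.3},{"dx":0,"dy":0.004,"dz":0.136,"turn":-0.5,"fingers":0.3}]'
python3 -m inch '[{"dx":0,"dy":0.002,"dz":0.1,"turn":-0.3,"fingers":0.3},{"dx":0,"dy":0.002,"dz":0.1,"turn":-0.3,"fingers":0.3},{"dx":0,"dy":0,"dz":0.06,"turn":-0.2,"fingers":0.3},{"dx":0,"dy":0,"dz":0.05,"turn":0,"fingers":0.3},{"dx":0,"dy":0,"dz":0,"turn":0,"fingers":0.3}]'
python3 - <<'E'
from h import *
snap('wrist','wrist21');snap('side','side21')
E
```

```text
time_s: 27.1
ee_pos: [0.6606, -0.0734, 0.031]
eef_rot: [-1.339, 1.122, 1.337]
ft_force: [-2.1, -2.5, -0.3]
grip_width: 0.299
time_s: 27.52
ee_pos: [0.6472, -0.0414, 0.0311]
eef_rot: [-1.648, 0.854, 1.646]
ft_force: [0.1, -3.8, 0.2]
grip_width: 0.297
time_s: 27.93
ee_pos: [0.6446, -0.0365, 0.0317]
eef_rot: [-1.707, 0.796, 1.693]
ft_force: [11.4, -8.4, -4.7]
grip_width: 0.297
```

View pics/wrist21.png

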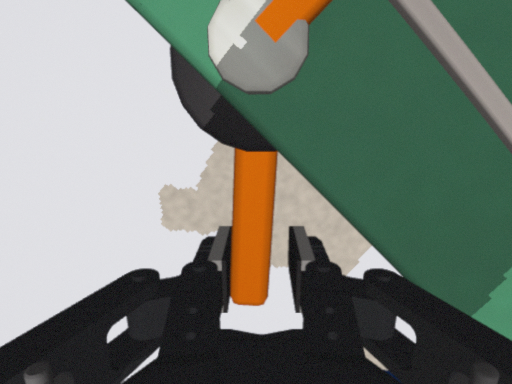

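View pics/side21.png

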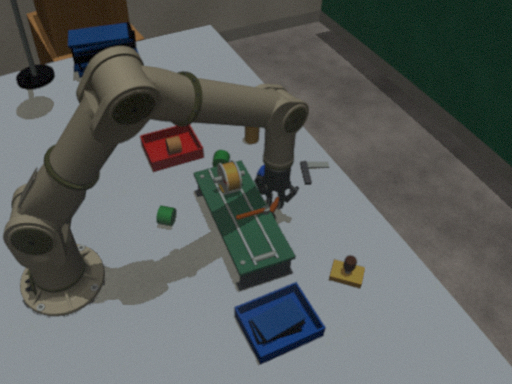

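The force jumped to about 14 N at the closed stop, and the gate lies across the deck at side (255,212). I release and lift.

```bash
python3 -m inch '[{"dx":0,"dy":0,"dz":-0.2,"turn":0,"fingers":0.4},{"dx":0,"dy":0,"dz":0,"turn":0,"fingers":0.4},{"dx":-0.5,"dy":0,"dz":0,"turn":0,"fingers":0.4},{"dx":-1,"dy":0,"dz":0,"turn":0,"fingers":0.4},{"dx":-1,"dy":0,"dz":0,"turn":0,"fingers":0.4}]'
python3 -m inch '[{"dx":-1,"dy":0,"dz":0,"turn":0,"fingers":0.4},{"dx":-1,"dy":0,"dz":0,"turn":0,"fingers":0.4},{"dx":-1,"dy":0,"dz":0,"turn":0,"fingers":0.4},{"dx":-1,"dy":0,"dz":0,"turn":0,"fingers":0.4},{"dx":-1,"dy":0,"dz":0,"turn":0,"fingers":0.4}]'
python3 -m inch '[{"dx":0,"dy":-0.8,"dz":0,"turn":0,"fingers":0.4},{"dx":0,"dy":0,"dz":0,"turn":0,"fingers":0.4},{"dx":0,"dy":0,"dz":0,"turn":0,"fingers":0.4},{"dx":0,"dy":0,"dz":0,"turn":0,"fingers":0.4},{"dx":0,"dy":0,"dz":0,"turn":0,"fingers":0.4}]'
python3 - <<'E'
from h import *
snap('wrist','wrist22');snap('side','side22');snap('scene','scene22')
a=cv2.imread('pics/scene22.png')[130:270,150:420]; b=cv2.imread('pics/side22.png')[110:300,130:330]
cv2.imwrite('pics/c22.png',np.vstack([cv2.resize(a,(570,296)),np.pad(cv2.resize(b,(316,300)),((0,0),(0,254),(0,0)))]))
E
```

```text
time_s: 28.45
ee_pos: [0.6439, -0.0362, 0.1048]
eef_rot: [-1.7, 0.792, 1.708]
ft_force: [0.6, 0.3, 0.6]
grip_width: 0.401
time_s: 28.87
ee_pos: [0.6447, -0.0361, 0.2568]
eef_rot: [-1.703, 0.791, 1.705]
ft_force: [0.7, 0.4, -0.5]
grip_width: 0.405
time_s: 29.28
ee_pos: [0.6631, -0.022, 0.2546]
eef_rot: [-1.703, 0.793, 1.706]
ft_force: [-0.6, 0.0, -0.1]
grip_width: 0.399
```

View pics/wrist22.png

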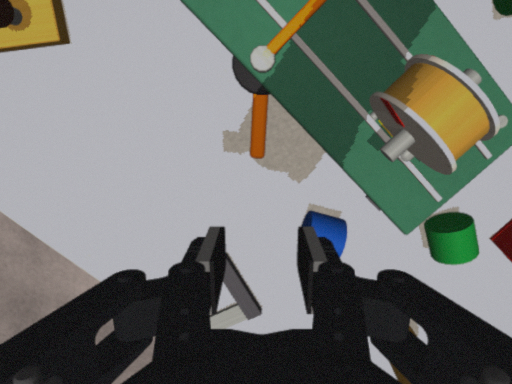

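View pics/c22.png

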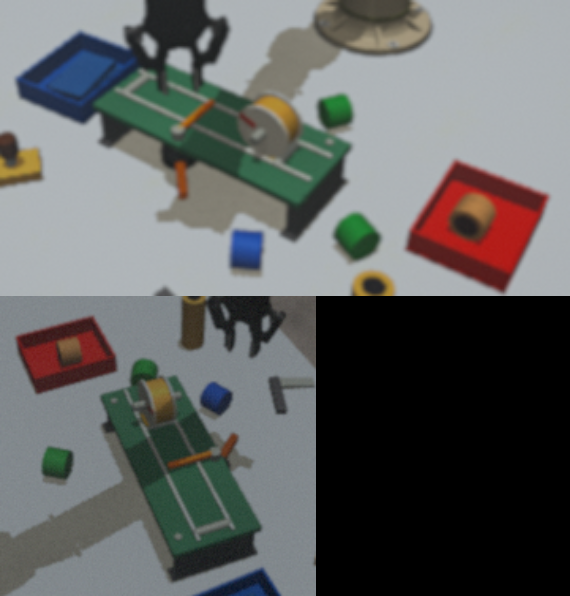

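Run:
```python
from h import *
f='wrist22'
t=onz(f,(257.5,157),.06); r=onz(f,(260.5,97),.06); v=deck(t)-deck(r); print('knob',.725-np.arctan2(v[1],v[0]))
g=onz(f,(322,0),.103); c=onz(f,(262,58),.103); v=deck(g)-deck(c); print('gate ang deg vs -x',np.degrees(np.arctan2(v[1],-v[0])))
L=onz(f,(391,151),.13); R=onz(f,(502,122),.13)
print('reel mandrel ends approx',deck(L),deck(onz(f,(474,75),.13)))
```

```text
knob -0.00733025333965065
gate ang deg vs -x 2.460083576770564
reel mandrel ends approx [0.0431 0.103 ] [-0.0443  0.1031]
```

```bash
python3 -c "
from rig import robot
print(robot.hand_in())"
```

```text
the job is handed in; nothing more can be done
None
```

The reel change is done in the order you gave, and I handed it in at about 29 s. The hand-in reports no verdict.

- **Core:** I picked the cardboard core out of the cradle and put it in the red tray. The last pictures show it lying inside.
- **Knob open:** I turned it clockwise to its stop, where the force rose to about 12 N. The gate bar then lay along the deck.
- **Reel:** I rolled it by pushing both mandrel ends. The red mark went round under the centre before the cradle, and the reel then dropped in.
- **Knob closed:** I turned it back to its stop, where the force rose to about 14 N, then lifted the gripper clear.

**Last checks:**
- The knob read about -0.01 rad from the wing, so it is closed. The gate bar looked 2.5° off square, about 0.04 rad by the bar.
- The reel stands level at about x = 0, y = +0.103 m of the deck. The close-up view just after it dropped gave y = 0.100 to 0.102. The difference is about the accuracy of my deck fit, and all of these are within the 7 mm limit.
- The bystanders looked unmoved in the pictures, and the robot was touching nothing.

My very first move calls were refused because each row needs every key. Nothing moved, and I resent them in full.

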